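Strip the strainer box of the cup filler for washing

ROBOT

A 6-joint arm with a two-finger parallel gripper is mounted at the origin on a cart in front of the work surface, level with it; the furniture and walls round the work are solid. World frame = base frame: x ahead of the robot, y to its left, z up, the work surface at z = 0. Lengths are in m, angles in rad, forces in N, time in s.
With the tool pointing down it reaches from about 0.35 to 0.975 m from the base axis. Payload 7.1 kg.
Tool frame: the origin (TCP) lies midway between the tips of the shut fingers; the grasp point (between the pads) lies 19 mm behind it; z points along the fingers, x is the direction in which the jaws open and shut, and the axes are right-handed (so a half turn about z gives the same grasp; the last joint's range is limited). The gripper opens to 88 mm and grips with 3 to 60 N. Pads are 20 mm wide; open, the fingers measure 115 mm over their backs; the gripper's body (75 mm by 178 mm) begins 61 mm behind the grasp point.
Start: joints at [-1.343, 0.423, 1.63, -0, 1.089, -0.019], TCP at [0.153, -0.606, 0.193] pointing down, gripper open.
Joint ranges: [-3, 3], [-0.9, 2.11], [0.09, 2.58], [-1.31, 4.45], [0.11, 2.69], [-2.54, 2.54]. Speed limits (rad/s): [2.39, 2.39, 3.01, 3.14, 3.14, 3.14].

INTERFACE

Orientations are given as a unit quaternion [w, x, y, z].
In Python, from station import move_pose, movel, movej, command_gripper, wait, inverse_kinematics, read_camera, camera_info, MotionError, job_done, get_time, get_joint_pos, get_qvel, get_effort, get_tcp_pos, get_ee_rot, get_ft_force, get_ft_torque, get_grip_width gives the robot as it stands. Calls block until the motion is done:
- move_pose(position, orientation): joint-space move of the TCP to a pose.
- movel(position, frame=None, v=0.15, until_force=None): straight line of the TCP; frame=None keeps the orientation; v is the mean speed in m/s. With until_force (N) it stops when the force on the tool has changed by that much, and returns True; else False.
- movej(angles): joint-space move.
- command_gripper(opening): opening from 0.0 (shut) to 1.0 (fully open); the grip force is fixed at half the most; returns when the fingers have stopped.
- wait(seconds).
- inverse_kinematics(position, orientation): joint angles nearest the present ones, or None.
- read_camera(name): name is "side" or "top"; returns the picture (420x560x3 uint8, red, green, blue); there is no depth.
- camera_info(name): a dict with "intrinsics" (3x3 intrinsics, pixels), "T" (4x4, takes a point from camera to world coordinates). Camera axes: x right, y up, looking along -z (the intrinsics and any distortion apply to the point x, -y, -z); pixel columns grow to the right and rows downward; lengths in m; the calibration is good to about 2 mm. A picture is of the moment at which its call begins. camera_info takes no time and is no camera call.
A pose or a line that the arm cannot do raises MotionError and nothing moves.
- job_done(): hands the job in, once; it reports no verdict.
Readings, each from a call of its own:
- get_time(): time.
- get_joint_pos(): joint angles.
- get_qvel(): joint speeds.
- get_effort(): joint torques, N m.
- get_tcp_pos(): TCP position.
- get_ee_rot(): TCP orientation.
- get_ft_force(): force on the tool from outside, world axes, zero at the start.
- get_ft_torque(): the same for the moment, N m.
- get_grip_width(): opening from 0.0 (shut) to 1.0 (fully open).
Only numpy, scipy, OpenCV 4.12 (cv2) and the standard library are available. Lean on these libraries where they do the work, as an engineer would, in place of code of your own. Each camera call takes 0.05 s, during which the arm holds its last target.

TASK

End-of-shift cleaning of the cup filler: pinch the two black tabs together to unclip the cover of the strainer box and set it aside, then slide each strainer cassette forward from under the rear lip, lift it out and put it in the wire wash basket. When every cassette is in, lower the basket's hinged lid until it is shut, and clip the cover back onto the empty box, fully home with both tabs sprung out again. Leave the scraper, the beaker and the thermometer where they lie.

Things in the scene. Friction and masses are not known exactly. Their poses are not given: they have to be found in the camera images.
- strainer_box: Fixed flat steel box, 104 (x) x 200 (y) mm, with an outlet stub behind (to x = 83, y = -45 mm). Origin: centre of its underside; z up, front -x. On its top (z = 32 mm) four open-fronted channels run along x, centred at y = 66, 22, -22, -66 mm, parted by ribs 4 wide, 8 mm high; each takes one cassette with 2 mm of play at either side; one may be empty.
- lip (a point): Middle of the front edge of the rear lip of strainer_box (x = 21, y = 0, z = 47 mm there). The 6 mm thick lip overhangs all channels from x = 21 to the rear wall at x = 36 mm, 12 mm above their floor. A seated cassette reaches 15 mm under it and must be slid about 18 mm to -x before it can be lifted.
- keeper (a point): Latch keeper of strainer_box: two steel posts on the lip, x = 16 to 36, y = +-19 to +-30, top at z = 68 mm; the point is midway between their tops (x = 26, y = 0, z = 68 mm). The cover's hooks catch under their noses.
- cover: Clip-on cover (loose, about 0.16 kg): clear plastic hood open below, 98 (x) x 192 (y) x 45 mm high. Origin: centre of its lower rim; z up. When on, its origin lies at x = 0, y = 0, z = 32 mm of strainer_box, axes alike, with 4 mm of play. It lifts straight up, and goes back straight down, with both tabs pinched in; let go, hooks hold it down.
- cover_tabs (a point): Midway between the cover's two black finger tabs, at the height to grip them (cover frame x = 26, y = 0, z = 62 mm). They stand on the rear part of its top, from 49 to 73 mm above its rim, 20 mm wide along its x. Outer faces 50 mm apart along its y, 38 mm when pinched fully; pinched, they carry the cover.
- tab_left (a joint): Travel in m of the tab on the +y side of the cover towards the other tab: 0 at rest, 0.006 pinched fully in (its hook lets go from about 0.0035). Sprung: 2 N at the start, 6 N fully in.
- tab_right (a joint): The same for the tab on the -y side.
- cassette_1: Steel strainer cassette (loose, 0.09 kg; all alike; one may be absent). Flat framed sieve 76 (x) x 36 (y) x 10 mm with an upright grip fin along x: 36 long, 10 thick, from 10 to 32 mm above the underside, its middle at x = -10 mm. Origin: centre of the underside; z up; slides out to -x. At the start near x = -2, y = 66, z = 32 mm of strainer_box, axes alike.
- cassette_2: Steel strainer cassette (loose, 0.09 kg; all alike; one may be absent). Flat framed sieve 76 (x) x 36 (y) x 10 mm with an upright grip fin along x: 36 long, 10 thick, from 10 to 32 mm above the underside, its middle at x = -10 mm. Origin: centre of the underside; z up; slides out to -x. At the start near x = -2, y = 22, z = 32 mm of strainer_box, axes alike.
- cassette_3: Steel strainer cassette (loose, 0.09 kg; all alike; one may be absent). Flat framed sieve 76 (x) x 36 (y) x 10 mm with an upright grip fin along x: 36 long, 10 thick, from 10 to 32 mm above the underside, its middle at x = -10 mm. Origin: centre of the underside; z up; slides out to -x. At the start near x = -2, y = -22, z = 32 mm of strainer_box, axes alike.
- cassette_4: Steel strainer cassette (loose, 0.09 kg; all alike; one may be absent). Flat framed sieve 76 (x) x 36 (y) x 10 mm with an upright grip fin along x: 36 long, 10 thick, from 10 to 32 mm above the underside, its middle at x = -10 mm. Origin: centre of the underside; z up; slides out to -x. At the start near x = -2, y = -66, z = 32 mm of strainer_box, axes alike.
- basket: Wire wash basket (loose, about 1 kg), steel, 112 (x) x 210 (y) mm, 46 mm high, open above, inside 104 x 202 mm, inner floor at z = 6 mm. Origin: centre of its underside; z up. Its lid is hinged along the rear (+x) rim.
- lid (a joint): Angle of the basket's wire lid in rad: 0 shut flat on the rim, about 2 wide open, leaning back behind the basket. Its stiff hinge stays where it is left; about 2 N at the front edge moves it.
- lid_hinge (a point): Middle of the lid's hinge axis (at x = 55 mm, y = 0, z = 49 mm of the basket; the axis runs along the basket's y).
- lid_edge (a point): Middle of the lid's free edge, 110 mm from the hinge axis; the lid is 4 mm thick and 210 mm wide, and has a wire loop that reaches 16 mm beyond this edge, 40 mm wide.
- scraper: Blue scraper, 60 x 164 x 14 mm, lying on the table at the right; origin under its middle. Bystander.
- beaker: Small steel beaker, 70 mm across, 69 mm high, standing on the table behind the work; origin under its middle. Bystander.
- thermometer: White probe thermometer, 22 x 174 x 18 mm, lying on the table at the left; origin under its middle. Bystander.

How it is judged:
On the way, in this order (a step that is already met when the one before it is completed fails the run):
1. the cover is lifted off its keeper with both tabs pinched in (value of joint each of tab_left, tab_right above 0.003 m and z of cover in the frame of strainer_box above 0.042 m), for 0.1 s.
2. every cassette is in the basket, its lid still open (x of cassette_1 in the frame of basket between -0.056 and 0.056 m and y of cassette_1 in the frame of basket between -0.105 and 0.105 m and z of cassette_1 in the frame of basket between -0.003 and 0.04 m and x of cassette_2 in the frame of basket between -0.056 and 0.056 m and y of cassette_2 in the frame of basket between -0.105 and 0.105 m and z of cassette_2 in the frame of basket between -0.003 and 0.04 m and x of cassette_3 in the frame of basket between -0.056 and 0.056 m and y of cassette_3 in the frame of basket between -0.105 and 0.105 m and z of cassette_3 in the frame of basket between -0.003 and 0.04 m and x of cassette_4 in the frame of basket between -0.056 and 0.056 m and y of cassette_4 in the frame of basket between -0.105 and 0.105 m and z of cassette_4 in the frame of basket between -0.003 and 0.04 m and value of joint lid above 0.9 rad), for 0.2 s.
3. the basket's lid is shut and the cover is back down on the box (value of joint lid below 0.08 rad and z of cover in the frame of strainer_box between 0.029 and 0.036 m and horizontal distance between cover and strainer_box below 0.012 m), for 0.2 s.
At the end, for the whole second after the job is handed in: Every cassette lies inside the basket (origin within its walls, under 40 mm above its underside), the lid is shut (under 0.08 rad), the basket stands flat on the table, and the cover is home on the box (within 10 mm in x, 8 mm in y, 4 mm in height) with both tabs out (under 2 mm) (x of cassette_1 in the frame of basket between -0.056 and 0.056 m and y of cassette_1 in the frame of basket between -0.105 and 0.105 m and z of cassette_1 in the frame of basket between -0.003 and 0.04 m and x of cassette_2 in the frame of basket between -0.056 and 0.056 m and y of cassette_2 in the frame of basket between -0.105 and 0.105 m and z of cassette_2 in the frame of basket between -0.003 and 0.04 m and x of cassette_3 in the frame of basket between -0.056 and 0.056 m and y of cassette_3 in the frame of basket between -0.105 and 0.105 m and z of cassette_3 in the frame of basket between -0.003 and 0.04 m and x of cassette_4 in the frame of basket between -0.056 and 0.056 m and y of cassette_4 in the frame of basket between -0.105 and 0.105 m and z of cassette_4 in the frame of basket between -0.003 and 0.04 m and value of joint lid below 0.08 rad and angle between basket's own z axis and vertical below 0.1 rad and height (world z) of basket below 0.012 m and z of cover in the frame of strainer_box between 0.029 and 0.036 m and x of cover in the frame of strainer_box between -0.01 and 0.01 m and y of cover in the frame of strainer_box between -0.008 and 0.008 m and value of joint each of tab_left, tab_right below 0.002 m and linear speed of each of cover, basket below 0.02 m/s); the robot touches nothing.
It fails at once if the scraper is pushed more than 30 mm (distance of scraper from where it was at the start of the episode above 0.03 m).
It fails at once if the beaker is pushed more than 30 mm (distance of beaker from where it was at the start of the episode above 0.03 m).
It fails at once if the thermometer is pushed more than 30 mm (distance of thermometer from where it was at the start of the episode above 0.03 m).
Of cassette_1, cassette_2, cassette_3, cassette_4 only 3 to 4 are there at a start; the rules pass over those that are not, and their reading is None.
At some moment in a run one of basket may be knocked a few centimetres aside while the robot is not near it.
Once in a run the grip may slacken for a moment while it holds something.
It also fails if it takes over 210 s, if anything falls off the work surface, if the arm or the gripper's body presses on something with over 40 N, if the wrist force passes 120 N, or if a joint passes its speed limit or range.

## Working session

There is one attempt and no reset: what is moved stays moved. The work goes in short steps, each a Python script; the robot and the scene stay as the last script left them, time stands still between calls to the robot, and variables do not carry over. Pictures are saved under pics/ and viewed, and the job is handed in when it is done.

```bash
ls; mkdir -p pics; python3 - <<'E'
from station import *
import cv2,numpy as np
for n in("side","top"):
    im=read_camera(n);cv2.imwrite(f"pics/{n}0.png",im[:,:,::-1])
    c=camera_info(n);print(n,c)
print(get_time(),get_tcp_pos(),get_ee_rot(),get_grip_width())
E
```

```text
pics
side {'intrinsics': array([[440.9767214 ,   0.        , 277.10560755],
       [  0.        , 440.9767214 , 209.21248358],
       [  0.        ,   0.        ,   1.        ]]), 'T': array([[-0.9948569 ,  0.07686724, -0.06596337,  0.51170826],
       [-0.10035387, -0.65964557,  0.74484685,  0.84211287],
       [ 0.01374188,  0.74763571,  0.66396687,  0.79299079],
       [ 0.        ,  0.        ,  0.        ,  1.        ]])}
top {'intrinsics': array([[538.42537153,   0.        , 281.11081866],
       [  0.        , 538.42537153, 210.79239317],
       [  0.        ,   0.        ,   1.        ]]), 'T': array([[-0.00725443,  0.99464898, -0.1030572 ,  0.4406677 ],
       [-0.99989675, -0.00849362, -0.01159049, -0.00312514],
       [-0.0124038 ,  0.10296248,  0.9946079 ,  1.52889107],
       [ 0.        ,  0.        ,  0.        ,  1.        ]])}
0.1 [ 0.15256735 -0.6055337   0.19247454] [-4.38107872e-04  7.88753777e-01 -6.14708867e-01 -5.43760526e-04] 0.9977339468365755
```

View pics/side0.png

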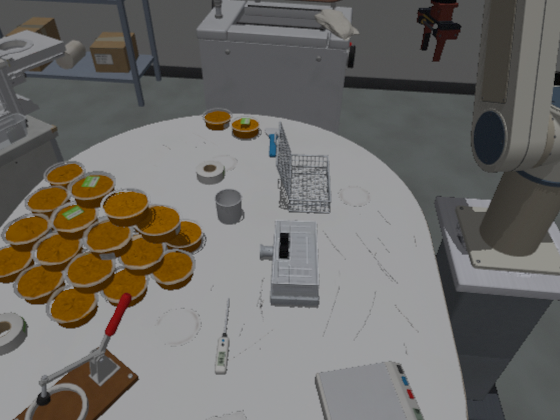

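View pics/top0.png

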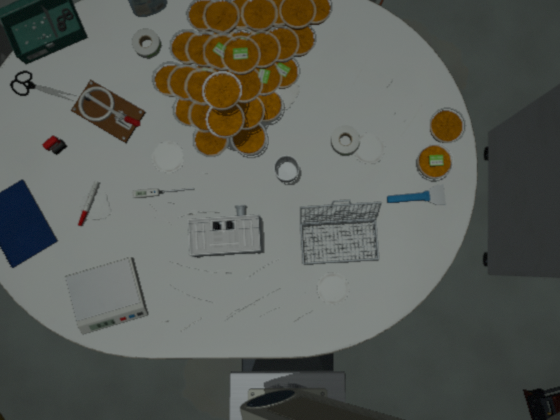

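```bash
python3 - <<'E'
import cv2
im=cv2.imread("pics/top0.png")
cv2.imwrite("pics/t0a.png",cv2.resize(im[60:260,40:260],None,fx=3,fy=3,interpolation=cv2.INTER_CUBIC)[:600,:660])
cv2.imwrite("pics/t0b.png",cv2.resize(im[60:260,250:470],None,fx=3,fy=3,interpolation=cv2.INTER_CUBIC)[:600,:660])
E
```

```text
(no output)
```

The side view shows the strainer box at about (295,260), with its black tabs near (285,245), and the basket at about (305,185) with its lid open. In the top view the box is at (225,235) and the basket at (340,235). The beaker is at (288,168), the scraper at (415,197) and the thermometer at (163,192).

```bash
python3 - <<'E'
import cv2
im=cv2.imread("pics/top0.png")
def crop(im,r,c,h,w,f,name):
    cv2.imwrite(name,cv2.resize(im[r:r+h,c:c+w],None,fx=f,fy=f,interpolation=cv2.INTER_CUBIC))
crop(im,195,180,75,95,8,"pics/t0a.png")
crop(im,190,290,85,100,7,"pics/t0b.png")
im=cv2.imread("pics/side0.png")
crop(im,205,250,110,90,5,"pics/s0a.png")
E
```

```text
(no output)
```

View pics/t0a.png

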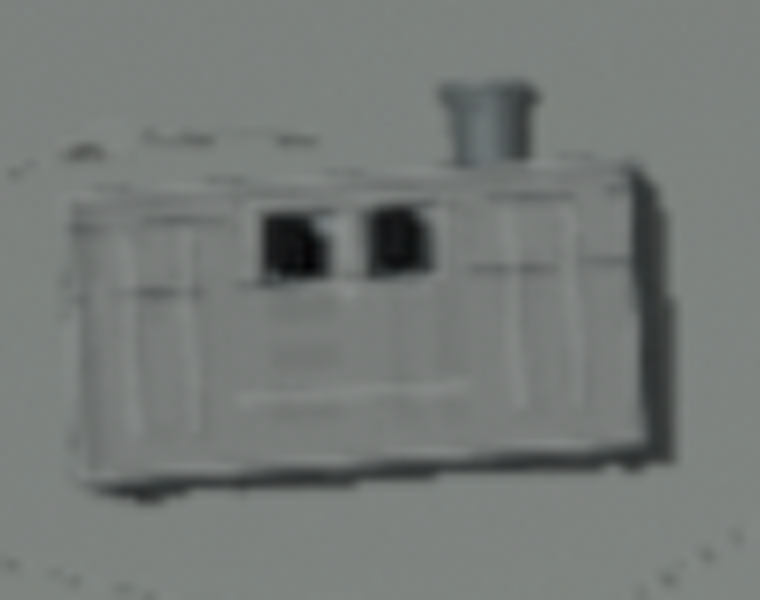

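View pics/t0b.png

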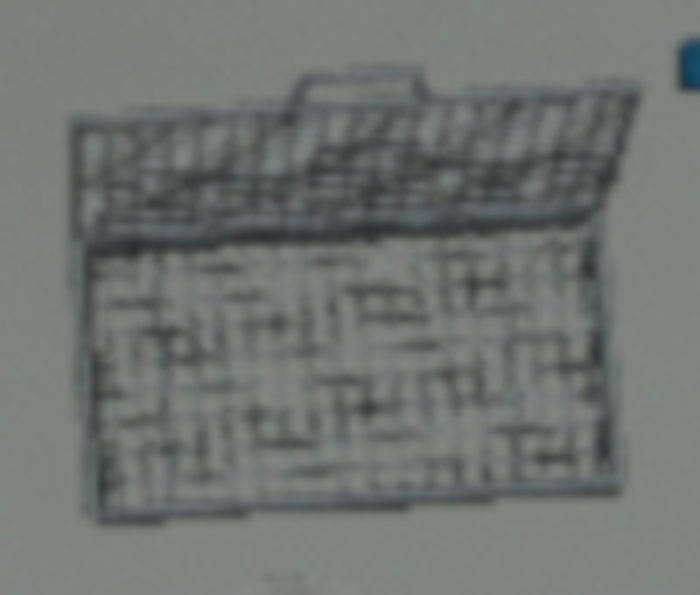

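View pics/s0a.png

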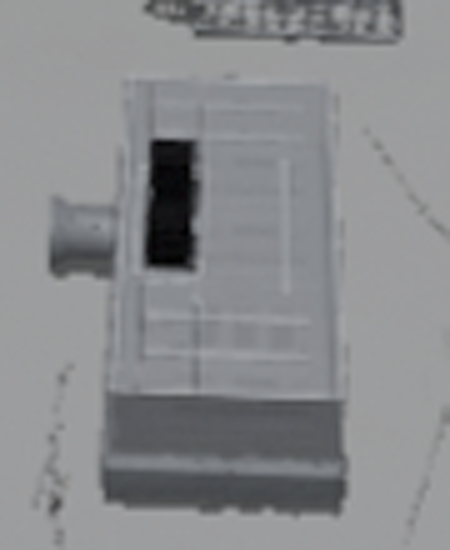

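```bash
cat > h.py <<'E'
from station import *
import numpy as np, cv2
from scipy.optimize import least_squares
from scipy.spatial.transform import Rotation as R
def proj(n,P):
    c=camera_info(n);T=np.linalg.inv(c["T"]);P=np.atleast_2d(P)
    p=P@T[:3,:3].T+T[:3,3];p=p*[1,-1,-1]
    q=p@np.array(c["intrinsics"]).T
    return q[:,:2]/q[:,2:]
def ray(n,uv,z):
    c=camera_info(n);d=np.linalg.inv(c["intrinsics"])@[uv[0],uv[1],1];d=d*[1,-1,-1]
    d=c["T"][:3,:3]@d;o=c["T"][:3,3];return o+d*(z-o[2])/d[2]
def toW(pose,P):
    x,y,a=pose;P=np.atleast_2d(P);c,s=np.cos(a),np.sin(a)
    return np.c_[x+c*P[:,0]-s*P[:,1],y+s*P[:,0]+c*P[:,1],P[:,2]]
def fit(obs,x0):
    # obs: list (cam, (u,v), localpoint m)
    def f(p): return np.concatenate([proj(n,toW(p,l))[0]-uv for n,uv,l in obs])
    r=least_squares(f,x0,loss="soft_l1");return r.x,f(r.x).reshape(-1,2)
def snap(n,name,box=None,f=1,draw=()):
    im=np.ascontiguousarray(read_camera(n)[:,:,::-1]);
    r,c,h,w=box or (0,0,420,560)
    big=cv2.resize(im[r:r+h,c:c+w],None,fx=f,fy=f,interpolation=cv2.INTER_CUBIC)
    for (u,v) in draw: cv2.circle(big,(int((u+.5-c)*f),int((v+.5-r)*f)),3,(0,0,255),1)
    cv2.imwrite("pics/"+name+".png",big)
E
cat > fit0.py <<'E'
from h import *
T=lambda u,v:("top",np.array([180+u/8-.5+.06,195+v/8-.5+.06]))
S=lambda u,v:("side",np.array([250+u/5-.4,205+v/5-.4]))
mm=lambda *a:np.array(a)/1000
obs=[(*T(75,200),mm(49,96,77)),(*T(632,172),mm(49,-96,77)),(*T(645,445),mm(-49,-96,77)),(*T(88,482),mm(-49,96,77)),
(*T(265,212),mm(36,25,105)),(*T(265,282),mm(16,25,105)),
(*S(122,80),mm(49,-96,77)),(*S(325,85),mm(-49,-96,77)),(*S(340,395),mm(-49,96,77)),(*S(108,392),mm(49,96,77)),
(*S(103,460),mm(52,100,32)),(*S(345,465),mm(-52,100,32))]
p,r=fit(obs,[.5,.1,0]);print("box",p.round(4),np.degrees(p[2]));print(r.round(1))
B=lambda u,v:("top",np.array([290+u/7-.43,190+v/7-.43]))
obs=[(*B(90,518),mm(-56,105,46)),(*B(620,490),mm(-56,-105,46)),(*B(82,245),mm(56,105,46)),(*B(606,215),mm(56,-105,46))]
p,r=fit(obs,[.5,-.1,0]);print("basket",p.round(4),np.degrees(p[2]));print(r.round(1))
E
python3 fit0.py
```

```text
box [0.5291 0.1675 0.0675] 3.869049064122713
[[-0.9 -0.8]
 [-0.  -2.6]
 [ 0.9 -0.6]
 [-0.5  0.1]
 [ 0.3 -0.4]
 [ 0.7 -1.6]
 [ 0.9 -1.4]
 [ 1.4 -1.1]
 [ 1.5  0.6]
 [ 0.3 -0.4]
 [-0.3  0.9]
 [ 0.4  1.7]]
basket [ 0.507  -0.1456  0.0404] 2.315491007855339
[[-0.1  0.6]
 [ 0.9  0.9]
 [-1.  -1.1]
 [ 0.2 -0.5]]
```

```bash
python3 - <<'E'
from h import *
snap("side","s1b",(115,255,110,100),6)
E
```

```text
(no output)
```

View pics/s1b.png

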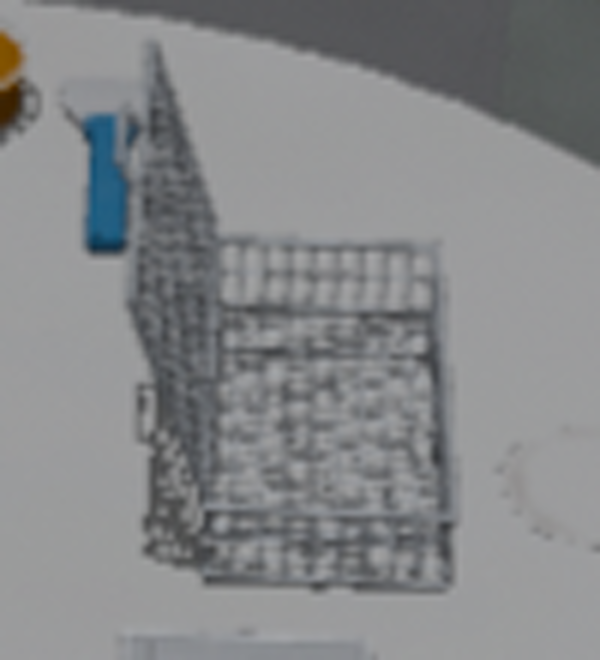

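```bash
cat >> h.py <<'E'
def boxpts(x0,x1,y0,y1,z0,z1):
    return np.array([[x,y,z] for z in(z0,z1) for x,y in((x0,y0),(x1,y0),(x1,y1),(x0,y1))])/1000
def wire(big,n,pose,bx,r,c,f,col):
    q=(proj(n,toW(pose,boxpts(*bx)))+.5-[c,r])*f
    q=q.astype(int)
    for i,j in [(0,1),(1,2),(2,3),(3,0),(4,5),(5,6),(6,7),(7,4),(0,4),(1,5),(2,6),(3,7)]:
        cv2.line(big,tuple(map(int,q[i])),tuple(map(int,q[j])),col,1)
def over(src,n,box,f,items,name):
    im=cv2.imread(src);r,c,h,w=box
    big=cv2.resize(im[r:r+h,c:c+w],None,fx=f,fy=f,interpolation=cv2.INTER_CUBIC)
    for pose,bx,col in items: wire(big,n,pose,bx,r,c,f,col)
    return big
E
python3 - <<'E'
from h import *
p=[.5291,.1675,.0675]
it=[(p,(-49,49,-96,96,32,77),(0,0,255)),(p,(-52,52,-100,100,0,32),(255,0,0)),(p,(16,36,19,25,81,105),(0,255,255)),(p,(16,36,-25,-19,81,105),(0,255,255))]
a=over("pics/top0.png","top",(195,180,75,95),6,it,"")
b=over("pics/side0.png","side",(205,255,110,75),5,it,"")
H=max(a.shape[0],b.shape[0]);o=np.zeros((H,a.shape[1]+b.shape[1],3),np.uint8);o[:a.shape[0],:a.shape[1]]=a;o[:b.shape[0],a.shape[1]:]=b
cv2.imwrite("pics/ov0.png",o[:600,:])
print(o.shape)
E
```

```text
(550, 945, 3)
```

View pics/ov0.png

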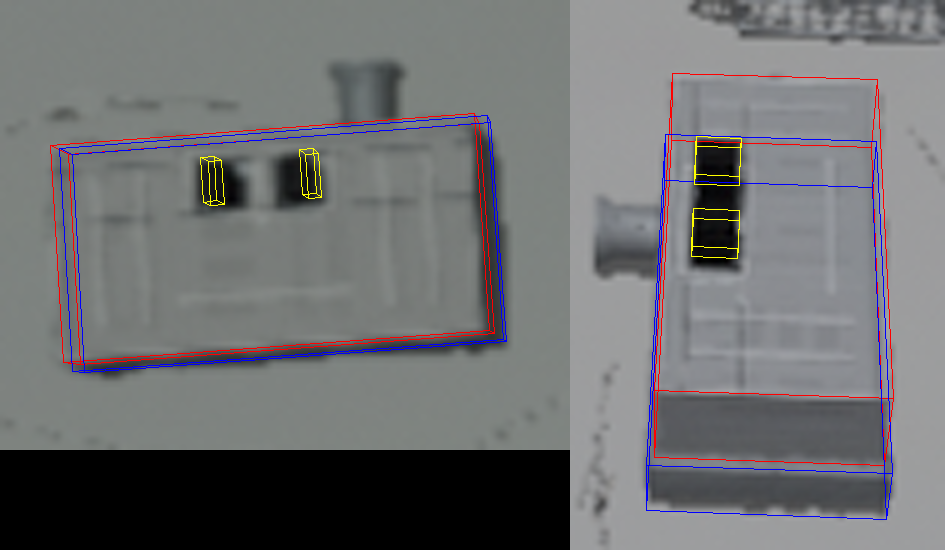

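```bash
cat >> h.py <<'E'
def quat(a,s=1):
    # tool down, tool x along s*(box y axis) for box yaw a
    x=s*np.array([-np.sin(a),np.cos(a),0]);z=np.array([0,0,-1.]);y=np.cross(z,x)
    q=R.from_matrix(np.c_[x,y,z]).as_quat();return [q[3],q[0],q[1],q[2]]
E
python3 - <<'E'
from h import *
for nm,uv,z in [("therm L",(135,194),.018),("therm R",(195,188),.01),("beaker",(288,163),.069),("white box UR",(136,257),.03),("white LR",(147,318),.03),("pen",(82,222),.01),("scraper L",(388,198),.014),("scr R",(444,193),.01),("beaker bot",(288,180),0)]:
    print(nm,ray("top",uv,z).round(3))
for s in(1,-1):
    print(inverse_kinematics([.5291+.026,.1675+.002,.2],quat(.06,s)), inverse_kinematics([.5,.40,.2],quat(.06,s)),inverse_kinematics([.5,-.2,.15],quat(.04,s)))
E
```

```text
therm L [0.649 0.429 0.018]
therm R [0.666 0.26  0.01 ]
beaker [ 0.724 -0.006  0.069]
white box UR [0.47  0.419 0.03 ]
white LR [0.303 0.385 0.03 ]
pen [0.571 0.581 0.01 ]
scraper L [ 0.631 -0.288  0.014]
scr R [ 0.645 -0.448  0.01 ]
beaker bot [ 0.688 -0.006  0.   ]
[ 2.75853676e-01  3.50227922e-01  1.72491850e+00 -4.44089210e-16
  1.06644623e+00 -1.35494265e+00] [ 6.56155195e-01  4.38311904e-01  1.58851918e+00 -4.44089210e-16
  1.11476157e+00 -9.74641132e-01] [-4.02605921e-01  3.54303910e-01  1.85543759e+00 -4.44089210e-16
  9.31851155e-01 -2.01340225e+00]
[ 2.75853676e-01  3.50227922e-01  1.72491850e+00 -4.44089210e-16
  1.06644623e+00  1.78665000e+00] [ 6.56155195e-01  4.38311904e-01  1.58851918e+00 -4.44089210e-16
  1.11476157e+00  2.16695152e+00] [-4.02605921e-01  3.54303910e-01  1.85543759e+00 -4.44089210e-16
  9.31851155e-01  1.12819041e+00]
```

```bash
python3 - <<'E'
from h import *
a=.06;box=[.5291,.1675,a]
t=toW(box,[.026,0,0])[0];print(t)
q=quat(a)
move_pose([t[0],t[1],.22],q)
command_gripper(.85)
movel([t[0],t[1],.125],v=.1)
print(get_tcp_pos(),get_ft_force(),get_time())
snap("top","t1",(180,150,110,140),5); snap("side","s1",(150,215,150,160),4)
E
```

```text
[0.55505321 0.16905906 0.        ]
[0.55556758 0.16921525 0.12562262] [-0.52987195 -0.48324755  0.43302374] 4.75
```

View pics/t1.png

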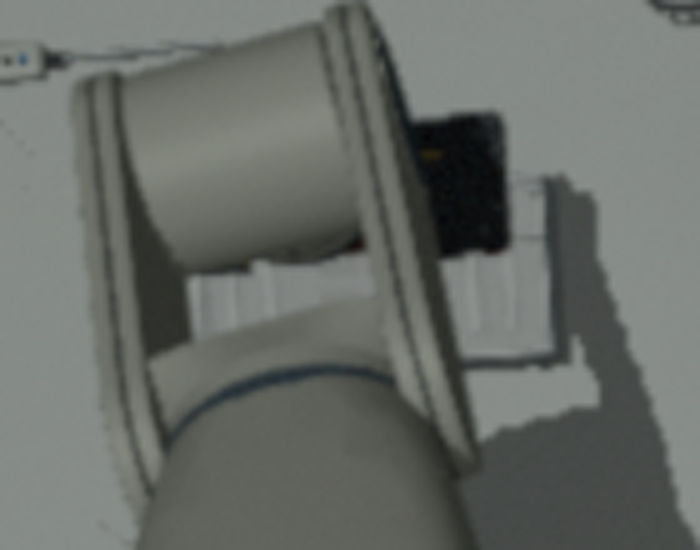

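View pics/s1.png

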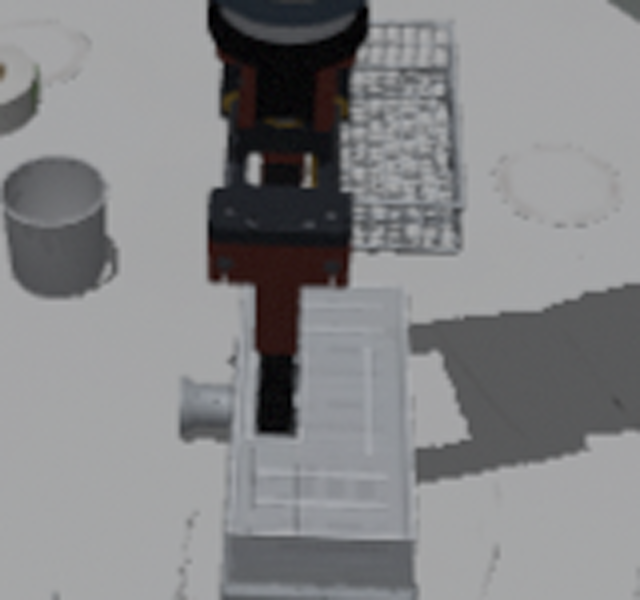

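The side view shows the near finger at about column 277, directly over the tabs (258–298). The body's long side runs along y. x is aligned, so I'll go down and pinch.

```bash
python3 - <<'E'
from h import *
t=[.5551,.1691]
print(movel([t[0],t[1],.0795],v=.06,until_force=6),get_tcp_pos())
command_gripper(0.0)
print(get_grip_width()*88,get_ft_force(),get_time())
E
```

```text
False [0.55535005 0.1691611  0.07968229]
0.6743466394545334 [-0.13572957  0.38806717  0.11507939] 6.9333
```

```bash
python3 - <<'E'
from h import *
snap("side","s2",(170,230,130,120),5)
print(get_grip_width(),get_tcp_pos())
E
```

```text
0.008420510504963376 [0.55507555 0.16909338 0.07947506]
```

View pics/s2.png

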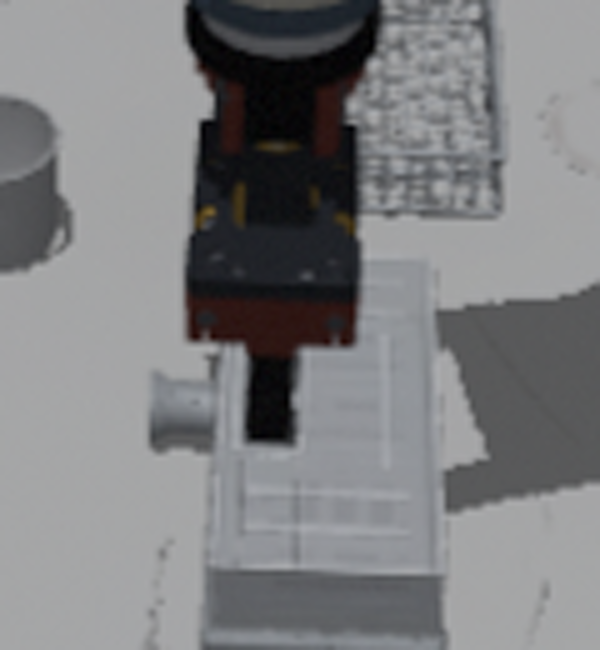

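```bash
python3 - <<'E'
from h import *
for o in (.5,.7,.85,.6,.5,.45,.4,.35,.3):
    t=get_time();command_gripper(o);print(o,get_grip_width(),round(get_time()-t,2),get_ft_force().round(2) if hasattr(get_ft_force(),'round') else get_ft_force())
snap("side","s3",(200,260,80,80),8)
E
```

```text
0.5 0.5040704077660947 0.83 [-0.87  0.19 -0.31]
0.7 0.6973430642270372 0.5 [ 0.98 -0.26 -0.58]
0.85 0.8491451097061355 0.44 [ 0.36 -0.03  0.15]
0.6 0.5987199485880697 0.55 [0.52 0.01 0.17]
0.5 0.49696512167442536 0.38 [0.42 0.86 0.49]
0.45 0.4486976772581197 0.32 [-0.21  0.88  0.78]
0.4 0.3991146684152866 0.32 [-0.11 -0.41  0.46]
0.35 0.347085146708588 0.32 [ 0.03  0.39 -0.53]
0.3 0.2978549595479612 0.32 [ 0.92 -0.15 -0.06]
```

View pics/s3.png

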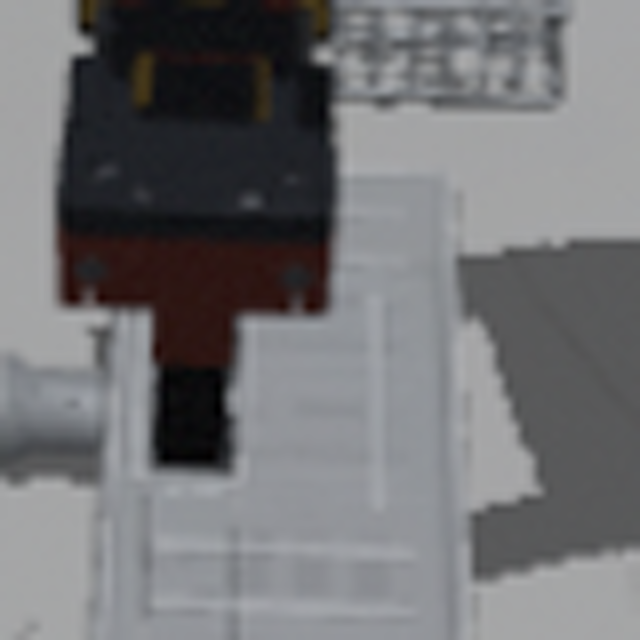

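```bash
python3 - <<'E'
from h import *
for P in [(.555,.169,.0795),(.555,.195,.0795),(.555,.182,.0795),(.555,.194,.081),(.555,.194,.105),(.555,.144,.105)]:
    print(P,proj("side",np.array(P)).round(1))
print(ray("side",(285,258.6),.081),ray("side",(285,233),.105),ray("top",(213.1,226),.105),ray("top",(234,226),.105))
E
```

```text
(0.555, 0.169, 0.0795) [[283.7 248. ]]
(0.555, 0.195, 0.0795) [[282.7 256.7]]
(0.555, 0.182, 0.0795) [[283.2 252.3]]
(0.555, 0.194, 0.081) [[282.7 255.9]]
(0.555, 0.194, 0.105) [[283.  248.3]]
(0.555, 0.144, 0.105) [[285. 232.]]
[0.54937669 0.20126562 0.081     ] [0.5547114  0.14727213 0.105     ] [0.54915211 0.19435922 0.105     ] [0.5486973  0.13880051 0.105     ]
```

```bash
python3 - <<'E'
from h import *
command_gripper(.85)
t=[.5551,.1691]
movel([t[0],t[1],.2],v=.15)
snap("side","s4",(170,240,130,110),5)
movel([.45,-.02,.25],v=.3)
snap("side","s5",(205,250,110,90),5)
snap("top","t5",(195,180,75,95),8)
print(get_time())
E
```

```text
13.875
```

View pics/s4.png

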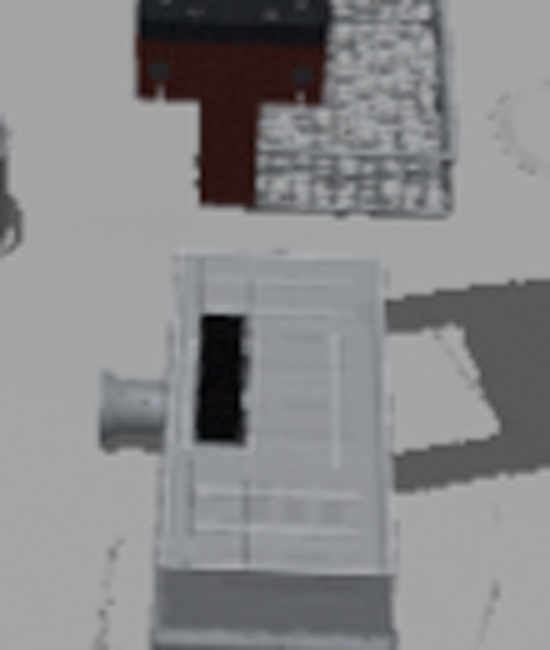

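View pics/s5.png

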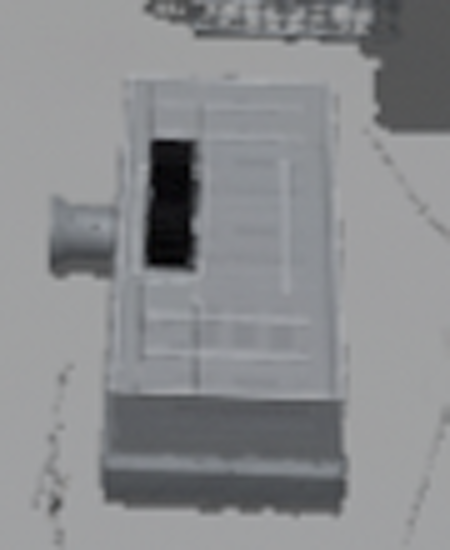

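View pics/t5.png

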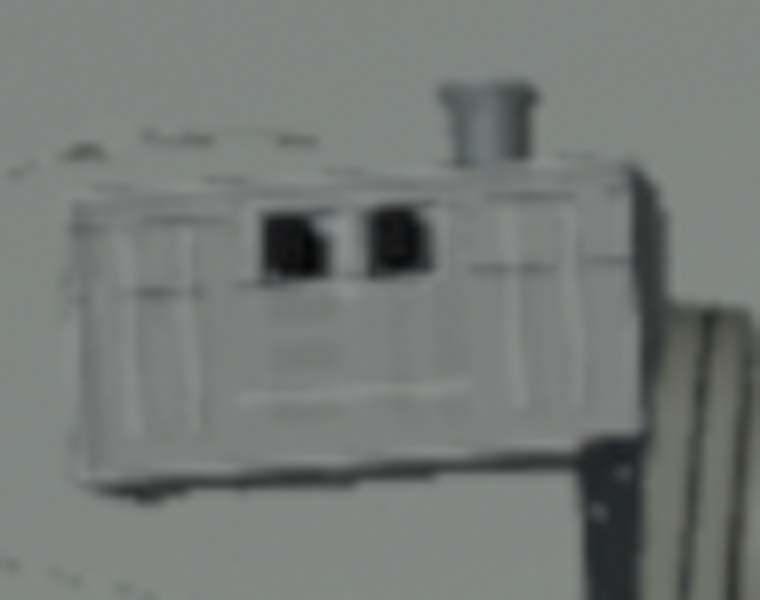

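```bash
python3 - <<'E'
from h import *
for P in [(.555,.207,.2),(.555,.22,.2),(.555,.131,.2),(.555,.118,.2),(.555,.258,.28),(.555,.08,.28),(.5175,.258,.28),(.5925,.258,.28)]:
    print(P,proj("side",np.array(P)).round(1))
print(get_tcp_pos(),get_ee_rot(),R.from_quat(np.roll(get_ee_rot(),-1)).as_matrix().round(3))
snap("side","s6"); 
E
```

```text
(0.555, 0.207, 0.2) [[283.5 219.9]]
(0.555, 0.22, 0.2) [[282.9 224.4]]
(0.555, 0.131, 0.2) [[286.7 195.4]]
(0.555, 0.118, 0.2) [[287.2 191.5]]
(0.555, 0.258, 0.28) [[281.9 206.3]]
(0.555, 0.08, 0.28) [[289.9 149.9]]
(0.5175, 0.258, 0.28) [[303.1 207.9]]
(0.5925, 0.258, 0.28) [[260.8 204.7]]
[ 0.45036326 -0.01913177  0.24951115] [-3.39246617e-04  6.85170039e-01  7.28383062e-01 -1.29077051e-04] [[-0.061  0.998 -0.001]
 [ 0.998  0.061  0.   ]
 [ 0.    -0.001 -1.   ]]
```

View pics/s6.png

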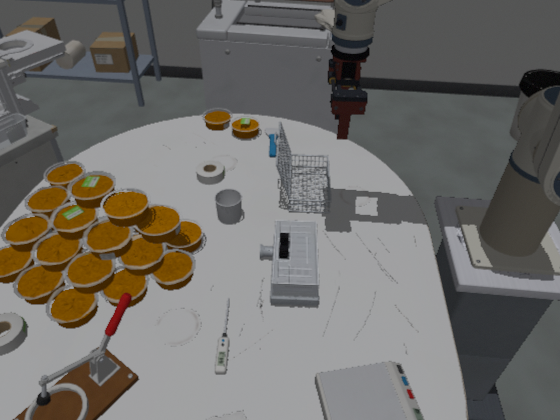

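```bash
python3 - <<'E'
from h import *
t=np.array(get_tcp_pos());o=get_grip_width()*.088;print(o)
for d in (o/2,o/2+.0135,-o/2,-o/2-.0135):
    P=t+[-.061*d,.998*d,0];print(d,proj("side",P).round(1),proj("top",P).round(1))
for d in (.089,-.089): 
  P=t+[-.061*d,.998*d,.08];print("body",d,proj("side",P).round(1),proj("top",P).round(1))
snap("side","s7",(60,300,100,90),6);snap("top","t7",(180,230,160,120),5)
E
```

```text
0.07488885116701274
0.03744442558350637 [[340.1 149.2]] [[278.7 263.5]]
0.05094442558350637 [[340.5 152.6]] [[273.  263.9]]
-0.03744442558350637 [[337.9 131.1]] [[310.3 261.3]]
-0.05094442558350637 [[337.5 128. ]] [[316.  260.9]]
body 0.089 [[346.2 130. ]] [[254.9 264.9]]
body -0.089 [[340.2  89. ]] [[335.  259.3]]
```

View pics/s7.png

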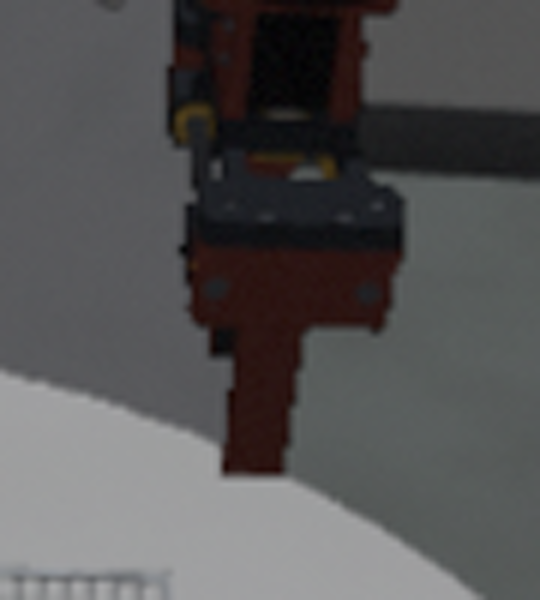

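View pics/t7.png

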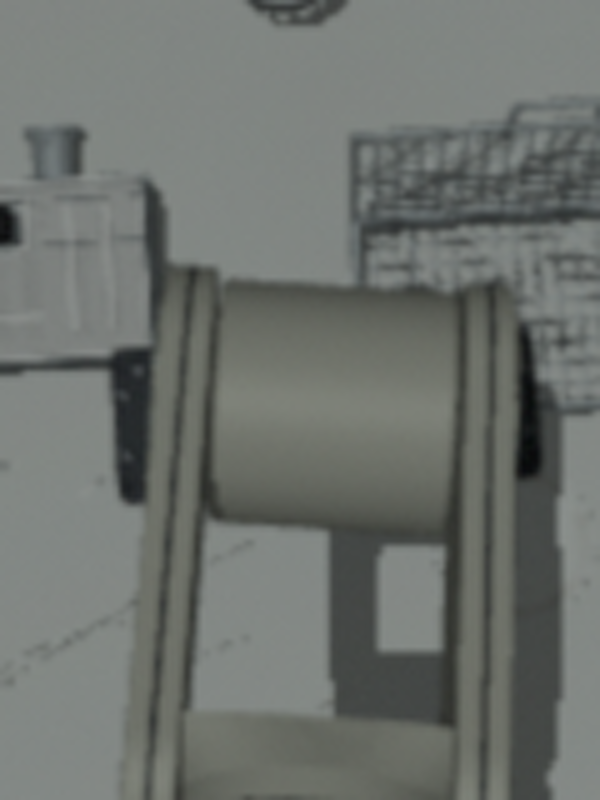

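The tool shows about 14 px higher in the side view than its TCP reading predicts. That is roughly 40 mm, and it would explain why the fingers closed above the tabs. I'll touch the bare table to measure the real tip offset.

```bash
python3 - <<'E'
from h import *
command_gripper(0.0)
movel([.40,-.0,.12],v=.2)
r=movel([.40,0,.03],v=.08,until_force=4);print(r,get_tcp_pos(),get_ft_force())
snap("side","s8",(100,270,130,120),5)
if not r:
    r=movel([.40,0,-.0],v=.02,until_force=4);print(r,get_tcp_pos(),get_ft_force())
E
```

```text
False [ 4.00326908e-01 -7.54683185e-06  3.03163715e-02] [-0.11829762 -0.45614742 -0.33449599]
False [4.00082782e-01 2.54292652e-06 8.65355161e-05] [ 0.24741417  0.59158077 -0.77285558]
```

View pics/s8.png

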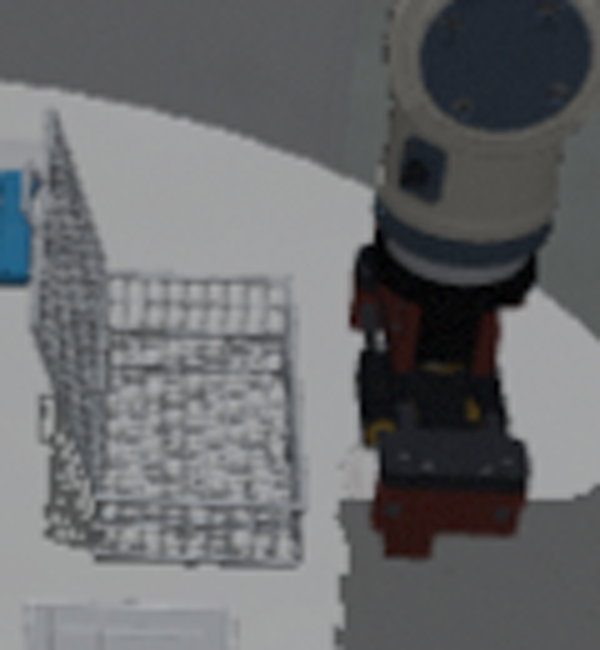

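```bash
python3 - <<'E'
from h import *
r=movel([.40,0,-.06],v=.02,until_force=4);print(r,get_tcp_pos(),get_ft_force(),get_grip_width())
snap("side","s9",(100,270,130,120),5)
E
```

```text
True [ 3.99968584e-01 -1.14799284e-06 -2.91832035e-02] [-0.2981394   0.33588553  7.25534272] 0.007417083781758017
```

View pics/s9.png

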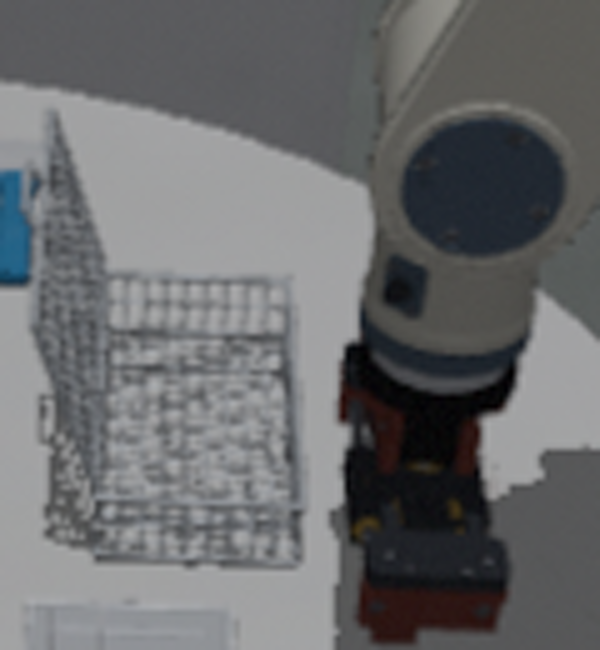

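```bash
python3 - <<'E'
from h import *
for o in (0,.5,.85):
    movel([.40,0,.0],v=.08);command_gripper(o)
    movel([.40,0,-.015],v=.05)
    wait(.2)
    r=movel([.40,0,-.06],v=.01,until_force=3);print(o,r,get_tcp_pos(),get_ft_force(),get_time())
snap("side","s10",(100,270,130,120),5)
movel([.40,0,.05],v=.1)
E
```

```text
0 True [ 4.00042744e-01  1.04113242e-05 -2.91559986e-02] [-0.14518881 -0.30963183  5.64629011] 23.925
0.5 True [ 4.00079305e-01  2.31257946e-06 -2.91476548e-02] [-1.03762539 -0.60989111  6.76669337] 27.8083
0.85 True [ 4.00025064e-01  1.39260441e-05 -2.91560257e-02] [0.45221391 1.3490696  6.74461514] 31.5333
```

View pics/s10.png

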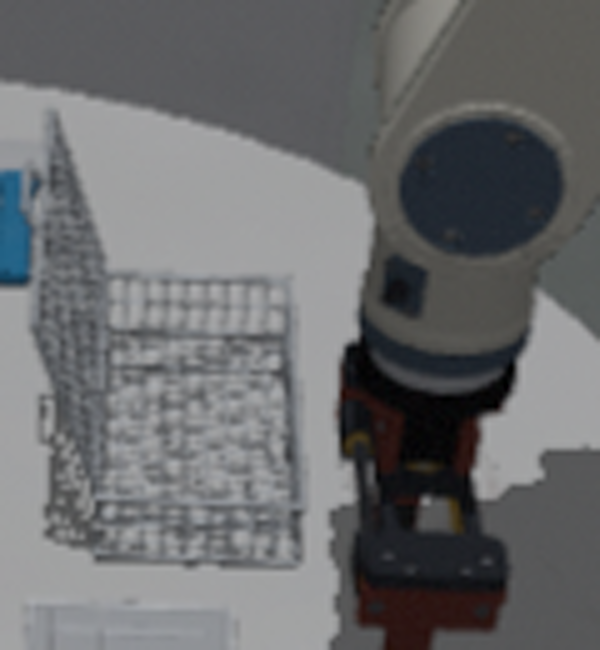

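The table touches at a TCP reading of z = -0.029 for every opening. So the real tip height is the reading plus 0.029, which puts the missed pinch at 0.108, just over the tab tops at 0.105. I'll correct for this and retry.

```bash
cat >> h.py <<'E'
ZO=-.029
def go(x,y,z,v=.15,**k): return movel([x,y,z+ZO],v=v,**k)
def hop(x,y,z,a): return move_pose([x,y,z+ZO],quat(a))
E
python3 - <<'E'
from h import *
t=[.5545,.1691]
command_gripper(.85)
hop(*t,.16,.06)
print(go(*t,.080,v=.06,until_force=6),get_tcp_pos())
command_gripper(0.0)
print(get_grip_width()*88,get_ft_force(),get_time())
E
```

```text
False [0.55481729 0.16919155 0.05138711]
34.85640048922691 [-1.76211343  0.10585877  6.87481126] 35.9
```

```bash
python3 - <<'E'
from h import *
t=[.5545,.1691]
for z in (.085,.1,.13,.16):
    r=go(*t,z,v=.05);print(z,get_grip_width()*88,np.round(get_ft_force(),2))
print(get_time());snap("side","s11",(150,230,160,120),5)
E
```

```text
0.085 33.81512281665032 [-0.32  0.87 -2.13]
0.1 34.57816361087453 [-0.27 -0.19 -2.3 ]
0.13 34.47855156901163 [-0.11 -0.05 -2.17]
0.16 34.73088417398803 [ 0.05  0.27 -2.07]
38.1
```

View pics/s11.png

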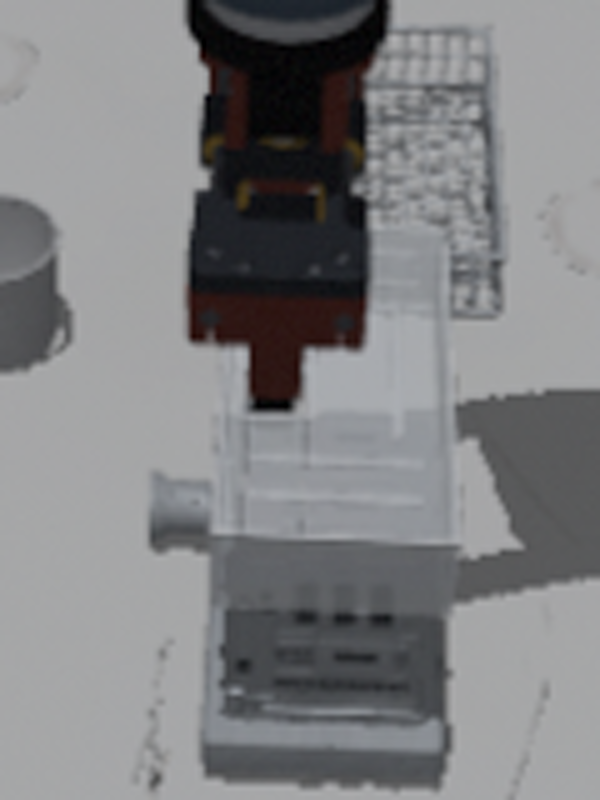

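The cover is off: about 2 N of weight, 35 mm grip width, and the hood is visible above the box. I'll set it aside on the left.

```bash
python3 - <<'E'
from h import *
go(.5545,.1691,.20,v=.15)
go(.579,.387,.20,v=.2)
print(get_grip_width()*88)
go(.579,.387,.065,v=.15)
r=go(.579,.387,.043,v=.03,until_force=4);print(r,get_tcp_pos(),get_grip_width()*88,get_time())
command_gripper(.7)
go(.579,.387,.16,v=.15)
go(.50,.02,.26,v=.35)
print(get_time())
snap("top","t12",(190,110,80,170),4.7);snap("side","s12",(190,180,190,160),3.1)
cv2.imwrite("pics/top12.png",read_camera("top")[:,:,::-1]);cv2.imwrite("pics/side12.png",read_camera("side")[:,:,::-1])
E
```

```text
0.5461904045961077
False [0.57910722 0.38705412 0.01405703] 0.2883870829268109 41.75
44.9833
```

View pics/t12.png

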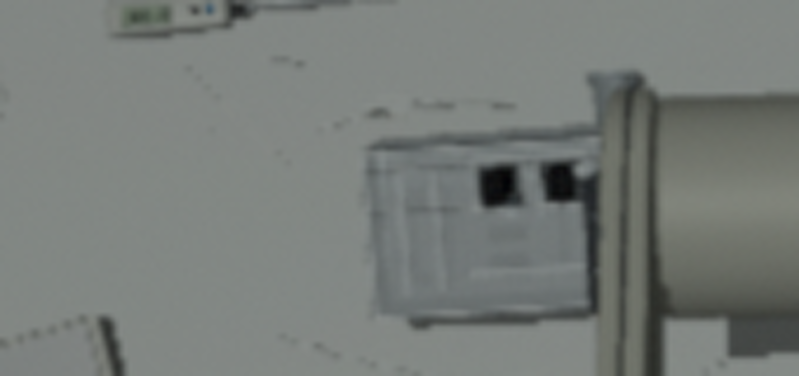

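View pics/s12.png

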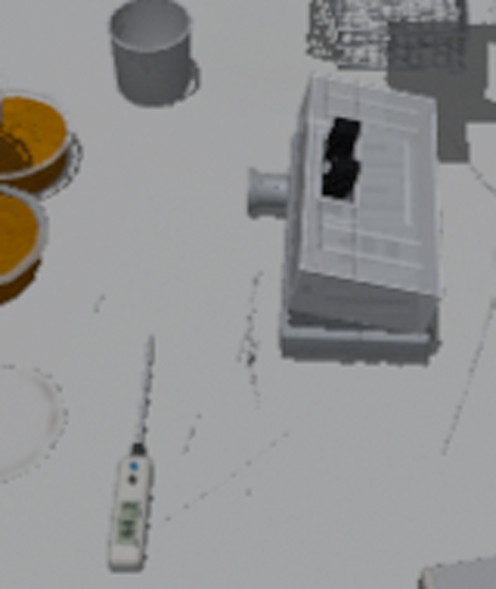

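The grip slackened just after the lift and the cover dropped back onto the box, skewed. I'll get the arm out of the way and look properly.

```bash
python3 - <<'E'
from h import *
go(.42,-.12,.26,v=.35)
print(get_time())
snap("top","t13",(195,180,75,95),8);snap("side","s13",(205,245,120,100),5)
E
```

```text
45.7917
```

View pics/t13.png

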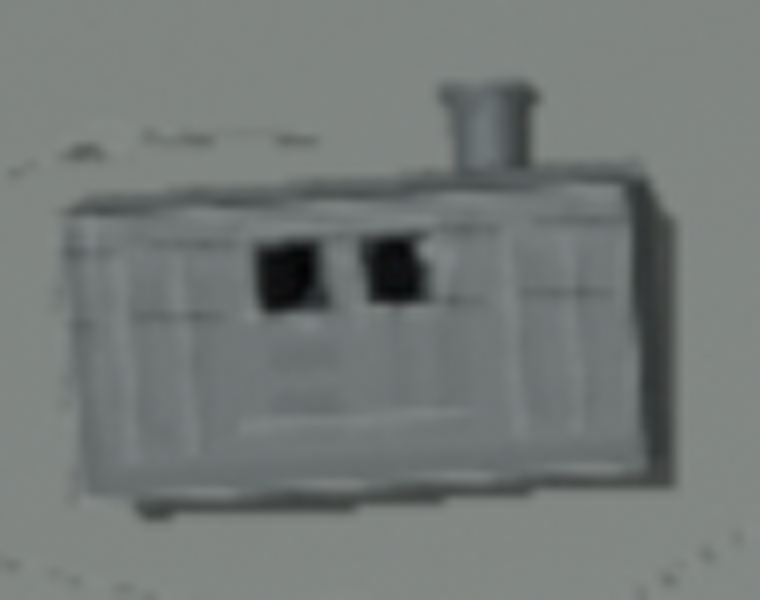

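View pics/s13.png

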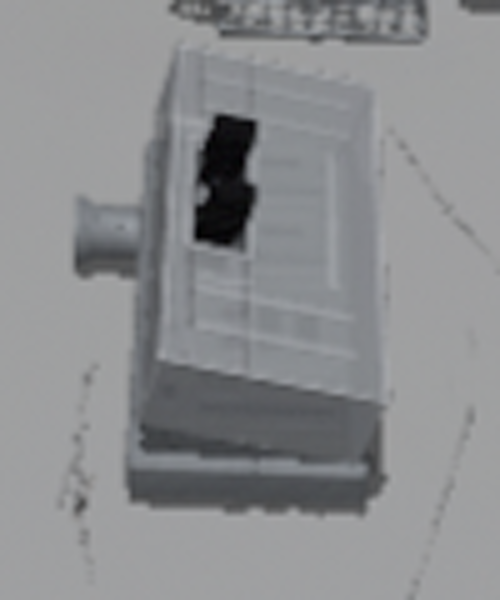

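```bash
cat > fit6.py <<'E'
from h import *
T=lambda u,v:("top",np.array([180+u/8-.44,195+v/8-.44]))
S=lambda u,v:("side",np.array([245+u/5-.4,205+v/5-.4]))
mm=lambda *a:np.array(a)/1000
obs=[(*T(70,212),mm(49,96,45)),(*T(632,182),mm(49,-96,45)),(*T(645,470),mm(-49,-96,45)),(*T(88,490),mm(-49,96,45)),
(*T(255,245),mm(36,25,73)),(*T(260,312),mm(16,25,73)),
(*S(180,45),mm(49,-96,45)),(*S(372,88),mm(-49,-96,45)),(*S(382,400),mm(-49,96,45)),(*S(160,360),mm(49,96,45)),
(*S(140,428),mm(49,96,0)),(*S(372,460),mm(-49,96,0)),(*S(217,115),mm(36,-25,73)),(*S(257,120),mm(16,-25,73))]
def W(p,l): return R.from_rotvec(p[3:]).apply(l)+p[:3]
f=lambda p:np.concatenate([proj(n,W(p,l))[0]-uv for n,uv,l in obs])
r=least_squares(f,[.52,.167,.04,0,0,.06],loss="soft_l1");p=r.x
print(p[:3],np.degrees(R.from_rotvec(p[3:]).as_euler('ZYX')));print(f(p).reshape(-1,2).round(1))
for l in [(26,0,62),(26,25,73),(26,-25,73),(36,0,73),(49,96,0),(-49,96,0),(-49,-96,0)]: print(l,W(p,mm(*l)).round(4))
E
python3 fit6.py
```

```text
[0.52733723 0.16837513 0.04209963] [  2.89037244 -10.34982274   0.57612925]
[[-1.4  0.5]
 [ 0.  -0.1]
 [ 0.6  0.2]
 [-1.   1.9]
 [ 1.1  0.7]
 [ 1.  -0.1]
 [-0.5  0.3]
 [ 1.4 -1. ]
 [ 1.9 -0.1]
 [-0.6  0.1]
 [-0.7  0.1]
 [-1.7  1.1]
 [-1.  -0.5]
 [-0.1  0.1]]
(26, 0, 62) [0.5418 0.1685 0.1078]
(26, 25, 73) [0.5385 0.1932 0.1188]
(26, -25, 73) [0.5411 0.1433 0.1183]
(36, 0, 73) [0.5496 0.1688 0.1204]
(49, 96, 0) [0.5705 0.2667 0.0519]
(-49, 96, 0) [0.4742 0.2618 0.0342]
(-49, -96, 0) [0.4842 0.0701 0.0323]
```

```bash
cat > regrip.py <<'E'
import fit6
from h import *
p=fit6.p; Rc=R.from_rotvec(p[3:]).as_matrix()
M=np.c_[Rc[:,1],-Rc[:,0]*0+np.cross(-Rc[:,2],Rc[:,1]),-Rc[:,2]]
q=np.roll(R.from_matrix(M).as_quat(),1)
tip=fit6.W(p,np.array([.026,0,.0495]))
cmd=tip+[.0026,0,-.0288]
ax=M[:,2]
command_gripper(.85)
move_pose(cmd-ax*.1,q)
print(movel(cmd,v=.06,until_force=6),get_tcp_pos(),cmd,get_ft_force())
command_gripper(0.)
print(get_grip_width()*88,get_ft_force())
for dz in(.01,.03,.07):
    movel(cmd+[0,0,dz],v=.05);print(get_grip_width()*88,np.round(get_ft_force(),1))
print(get_time())
snap("side","s14",(150,230,160,120),3.7)
E
python3 regrip.py
```

```text
[0.52733723 0.16837513 0.04209963] [  2.89037244 -10.34982274   0.57612925]
[[-1.4  0.5]
 [ 0.  -0.1]
 [ 0.6  0.2]
 [-1.   1.9]
 [ 1.1  0.7]
 [ 1.  -0.1]
 [-0.5  0.3]
 [ 1.4 -1. ]
 [ 1.9 -0.1]
 [-0.6  0.1]
 [-0.7  0.1]
 [-1.7  1.1]
 [-1.  -0.5]
 [-0.1  0.1]]
(26, 0, 62) [0.5418 0.1685 0.1078]
(26, 25, 73) [0.5385 0.1932 0.1188]
(26, -25, 73) [0.5411 0.1433 0.1183]
(36, 0, 73) [0.5496 0.1688 0.1204]
(49, 96, 0) [0.5705 0.2667 0.0519]
(-49, 96, 0) [0.4742 0.2618 0.0342]
(-49, -96, 0) [0.4842 0.0701 0.0323]
False [0.54681757 0.16878801 0.06700119] [0.54662545 0.16871934 0.06666287] [-0.17065949 -0.92963153  0.23844516]
34.05688161413004 [1.14169475 1.66901549 0.37799328]
34.42001987685107 [ 0.6 -0.7 -0.9]
34.4061506964907 [-0.3 -0.2 -2.6]
34.37264795436136 [-0.3 -0.  -1.7]
51.8917
```

View pics/s14.png

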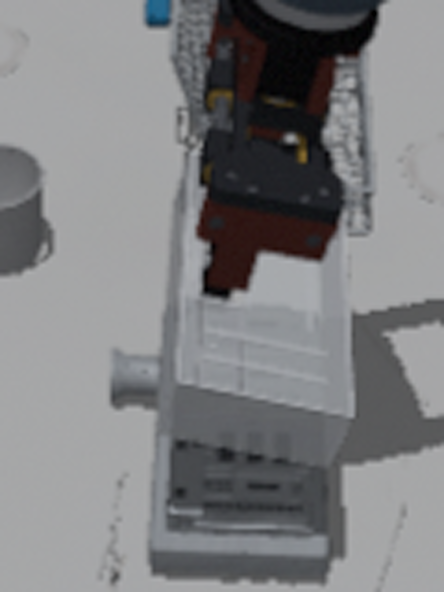

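The cover is held again at 34.4 mm and lifted clear with its pitch preserved. I'll level it and carry it over gently, watching the grip.

```bash
python3 - <<'E'
from h import *
w=lambda:round(get_grip_width()*88,1)
p=get_tcp_pos();movel([p[0],p[1],.17],v=.1);print(w())
movel([.57,.26,.17],frame=quat(.055),v=.12) ;print(w())
go(.579,.387,.19,v=.12);print(w())
go(.579,.387,.07,v=.12);print(w())
r=go(.579,.387,.040,v=.03,until_force=4);print(r,get_tcp_pos(),w(),get_time())
E
```

```text
34.4
34.4
34.4
34.3
True [0.5794216  0.38696484 0.02052459] 34.5 56.4083
```

```bash
python3 - <<'E'
from h import *
command_gripper(.75)
go(.579,.387,.15,v=.15)
go(.44,.0,.26,v=.35)
print(get_time())
for n in("top","side"): cv2.imwrite(f"pics/{n}14.png",read_camera(n)[:,:,::-1])
im=cv2.imread("pics/top14.png");cv2.imwrite("pics/t14.png",cv2.resize(im[185:275,110:280],None,fx=4.7,fy=4.7,interpolation=cv2.INTER_CUBIC))
im=cv2.imread("pics/side14.png");cv2.imwrite("pics/s14b.png",cv2.resize(im[205:325,245:335],None,fx=5,fy=5,interpolation=cv2.INTER_CUBIC))
E
```

```text
59.2667
```

View pics/t14.png

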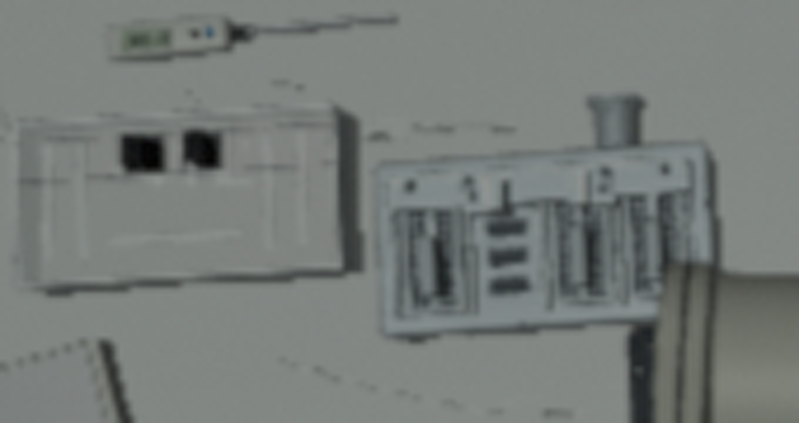

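View pics/s14b.png

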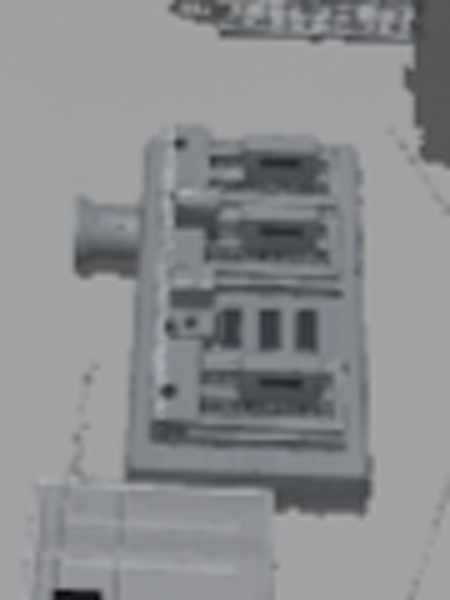

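```bash
cat > ovb.py <<'E'
from h import *
import sys
def show(p,name,k=14,cas=(66,-22,-66)):
    it=[(p,(-52,52,-100,100,0,32),(255,0,0))]
    it+=[(p,(-30,6,y-5,y+5,42,64),(0,0,255)) for y in cas]
    it+=[(p,(21,36,-90,90,44,50),(0,255,255)),(p,(16,36,19,30,50,68),(0,255,0)),(p,(16,36,-30,-19,50,68),(0,255,0))]
    a=over(f"pics/top{k}.png","top",(205,180,70,95),5,it,"");b=over(f"pics/side{k}.png","side",(225,265,85,60),7,it,"")
    H=max(a.shape[0],b.shape[0]);o=np.zeros((H,a.shape[1]+b.shape[1],3),np.uint8);o[:a.shape[0],:a.shape[1]]=a;o[:b.shape[0],a.shape[1]:]=b
    cv2.imwrite(f"pics/{name}.png",cv2.resize(o,(800,int(800*o.shape[0]/o.shape[1]))) if o.shape[1]>900 else o)
E
python3 -c "
from ovb import *
show([.5291,.1675,.06],'ov1')"
```

```text
(no output)
```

View pics/ov1.png

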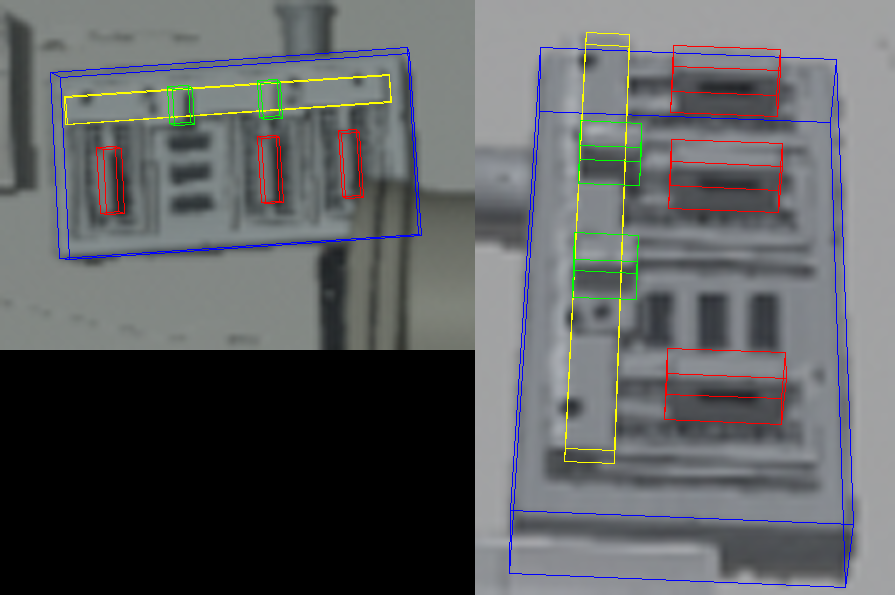

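The cover sits flat and clear on the left. In the top view cassettes stand at y = 66, -22 and -66; the +22 channel is empty with bare drain slots, so cassette_2 is absent. The overlay agrees to about 1–2 px. Next I'll pick cassette_1.

```bash
cat > pick.py <<'E'
from h import *
BOX=[.5291,.1668,.058]
w=lambda:round(get_grip_width()*88,1)
def pick(y,lift=.17):
    a=BOX[2]
    P=lambda x:toW(BOX,[x,y,0])[0][:2]
    c=P(-.012)
    hop(*c,.13,a);command_gripper(.32)
    r=go(*c,.046,v=.1,until_force=6)
    if r: print("touch",get_tcp_pos());
    command_gripper(0);print("grip",w(),np.round(get_ft_force(),1))
    d=P(-.032);go(*d,.0465,v=.05);print("slid",w(),np.round(get_ft_force(),1))
    go(*d,.10,v=.08);print("up",w(),np.round(get_ft_force(),1))
    go(*d,lift,v=.12);print(w(),get_time())
E
python3 - <<'E'
from pick import *
pick(.066)
for n in("top","side"): cv2.imwrite(f"pics/{n}15.png",read_camera(n)[:,:,::-1])
pb=[.507,-.1456,.0404]
it=[(pb,(-56,56,-105,105,0,46),(0,0,255))]
a=over("pics/top15.png","top",(185,220,95,180),4.4,it,"");cv2.imwrite("pics/ov15t.png",a)
b=over("pics/side15.png","side",(115,240,190,120),3.15,it,"");cv2.imwrite("pics/ov15s.png",b)
E
```

```text
grip 9.8 [-0.7  0.7  5.4]
slid 9.5 [-3.2  1.1  6.9]
up 9.5 [-0.   0.1 -1.2]
9.6 64.7
```

View pics/ov15t.png

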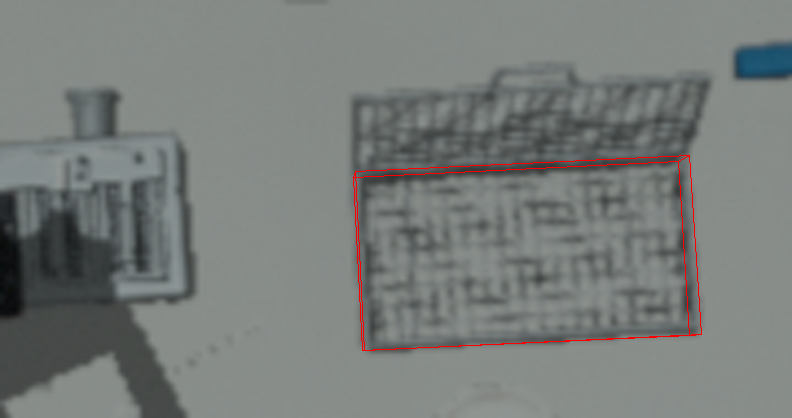

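View pics/ov15s.png

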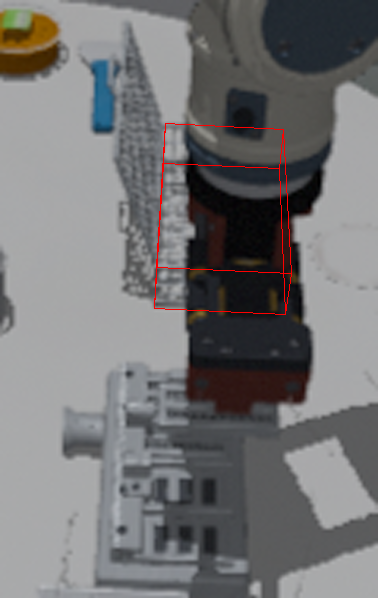

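```bash
cat >> pick.py <<'E'
BAS=[.507,-.1446,.0404]
def place(y,x=-.018):
    a=BAS[2];c=toW(BAS,[x,y,0])[0][:2]
    movel([*c,.17+ZO],frame=quat(a),v=.2);print("over",w())
    go(*c,.05,v=.12);print(w())
    r=go(*c,.016,v=.03,until_force=3);print("down",r,get_tcp_pos()[2]-ZO,w())
    command_gripper(.25);go(*c,.12,v=.12);print(get_time())
E
python3 - <<'E'
from pick import *
place(.060)
E
```

```text
over 9.7
9.8
down True 0.020303858612463418 10.2
70.0083
```

```bash
python3 - <<'E'
from pick import *
pick(-.022)
for n in("top","side"): cv2.imwrite(f"pics/{n}16.png",read_camera(n)[:,:,::-1])
it=[(BAS,(-56,56,-105,105,0,46),(0,0,255))]
a=over("pics/top16.png","top",(185,220,95,180),4.4,it,"");cv2.imwrite("pics/ov16t.png",a)
E
```

```text
grip 9.8 [-2.1  0.8  5.3]
slid 9.9 [-3.2  1.9  8.5]
up 10.0 [-0.1 -1.  -0.9]
9.9 74.8
```

View pics/ov16t.png

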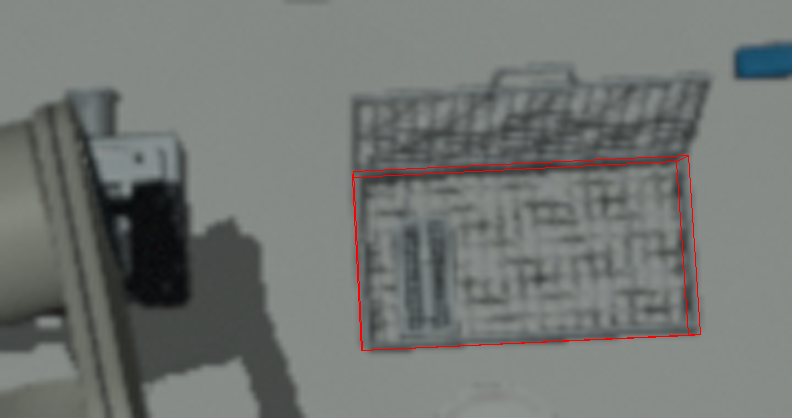

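Cassette_1 lies flat in the basket at about (425,280), and the basket hasn't moved. On to placing the next one.

```bash
python3 - <<'E'
from pick import *
place(0)
pick(-.066)
for n in("top","side"): cv2.imwrite(f"pics/{n}17.png",read_camera(n)[:,:,::-1])
it=[(BAS,(-56,56,-105,105,0,46),(0,0,255))]
a=over("pics/top17.png","top",(185,220,95,180),4.4,it,"");cv2.imwrite("pics/ov17t.png",a)
E
```

```text
over 9.9
9.8
down True 0.020329833013311326 10.1
79.9667
grip 10.0 [-0.8  1.6  4.6]
slid 9.6 [-3.9  1.2  6.8]
up 9.8 [ 0.4 -0.2 -0.6]
10.0 84.8083
```

View pics/ov17t.png

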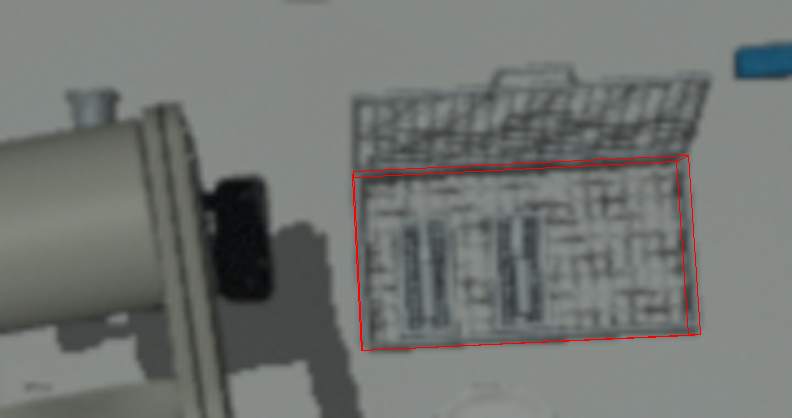

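```bash
python3 - <<'E'
from pick import *
place(-.058)
go(.45,.17,.27,v=.4)
print(get_time())
for n in("top","side"): cv2.imwrite(f"pics/{n}18.png",read_camera(n)[:,:,::-1])
it=[(BAS,(-56,56,-105,105,0,46),(0,0,255))]
a=over("pics/top18.png","top",(185,220,95,180),4.4,it,"");cv2.imwrite("pics/ov18t.png",a)
b=over("pics/side18.png","side",(115,240,110,120),5,it,"");cv2.imwrite("pics/ov18s.png",b)
E
```

```text
over 9.5
9.6
down True 0.050123625301279714 9.7
89.1167
90.275
```

View pics/ov18t.png

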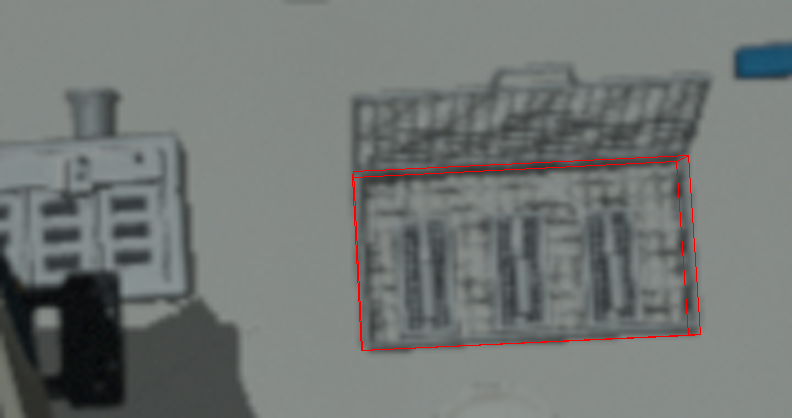

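View pics/ov18s.png

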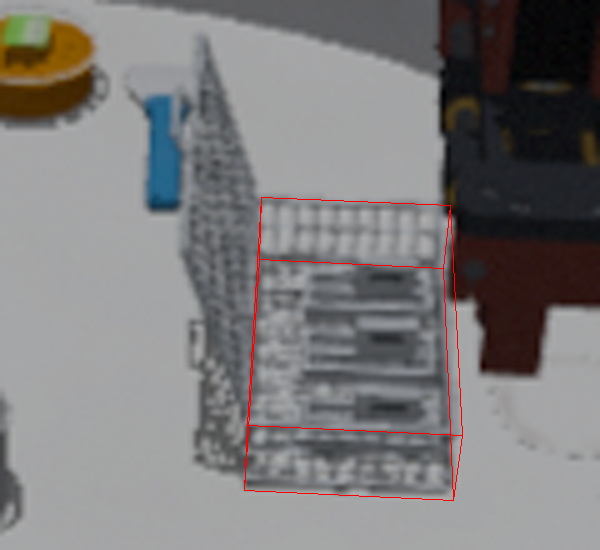

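```bash
python3 - <<'E'
from h import *
obs=[("top",(300.3,206.6),1),("top",(381,202.1),-1),("side",(280.2,122),-1),("side",(276.2,164.6),1)]
def pt(p,s):
    th=p[3];return toW(p[:3],[.055-.11*np.cos(th),s*.105,.049+.11*np.sin(th)])
rim=[("top",(362/4.4+220-.4,347/4.4+185-.4),(-.056,.105,.046)),("top",(692/4.4+220-.4,331/4.4+185-.4),(-.056,-.105,.046)),("side",(455/5+240-.4,435/5+115-.4),(-.056,.105,.046)),("side",(444/5+240-.4,205/5+115-.4),(-.056,-.105,.046))]
f=lambda p:np.concatenate([proj(n,pt(p,s))[0]-uv for n,uv,s in obs]+[proj(n,toW(p[:3],l))[0]-uv for n,uv,l in rim])
r=least_squares(f,[.507,-.145,.04,1.8],loss="soft_l1");print(r.x,f(r.x).reshape(-1,2).round(1))
p=r.x;print(pt(p,0),pt(p,1),pt(p,-1),toW(p[:3],[.055,0,.049]))
E
```

```text
[ 0.50984894 -0.14364474  0.04238326  1.88222325] [[-0.6 -0.2]
 [ 0.5  0.2]
 [ 0.3 -0.3]
 [-0.2  1.1]
 [-0.2 -0.3]
 [ 1.4 -0.5]
 [ 0.3  0.2]
 [ 0.2  0.1]]
[[ 0.59847517 -0.13988622  0.1537087 ]] [[ 0.59402626 -0.03498051  0.1537087 ]] [[ 0.60292408 -0.24479193  0.1537087 ]] [[ 0.56479954 -0.14131436  0.049     ]]
```

All three cassettes lie flat in the basket, in the side crop at (390,278), (385,340) and (385,405). The lid fits at 1.88 rad with its edge at z ≈ 0.154. I'll push it shut from behind along an arc with closed fingers.

```bash
cat > lid.py <<'E'
from pick import *
B=[.5098,-.1436,.0424]; h=.011
def tip(th):
    hx,hz=.055,.049
    if th>=np.pi/2: x=hx-.11*np.cos(th)+.002+h; z=hz+.11*np.sin(th)-.015
    else: x=hx-.095*np.cos(th)+.002*np.sin(th)+h; z=hz+.095*np.sin(th)+.002*np.cos(th)
    return toW(B,[x,.04,z])[0]
if __name__=="__main__":
    command_gripper(0)
    s=tip(1.88)+[.035,0,0]
    go(.45,-.02,.30,v=.4)
    move_pose([s[0],s[1],.26+ZO],quat(B[2]))
    go(*s,v=.15)
    print(get_tcp_pos(),get_time())
    for th in (1.88,1.75,1.6,1.45,1.3,1.1,.9,.7):
        go(*tip(th),v=.1);print(th,np.round(get_ft_force(),1))
    print(get_time())
    for n in("top","side"): cv2.imwrite(f"pics/{n}19.png",read_camera(n)[:,:,::-1])
    cv2.imwrite("pics/s19.png",over("pics/side19.png","side",(95,230,130,130),4.5,[],""))
E
python3 lid.py
```

```text
[ 0.64520489 -0.09938347  0.11093919] 93.35
1.88 [ 0.8 -0.1  0.3]
1.75 [ 0.4 -0.5  1. ]
1.6 [ 0.1 -0.1 -0. ]
1.45 [-0.  -0.4 -0.2]
1.3 [ 0.  -0.1 -0.1]
1.1 [0.  0.1 0.3]
0.9 [-0.4  0.4  0. ]
0.7 [-0.2  0.  -0.6]
96.075
```

View pics/s19.png

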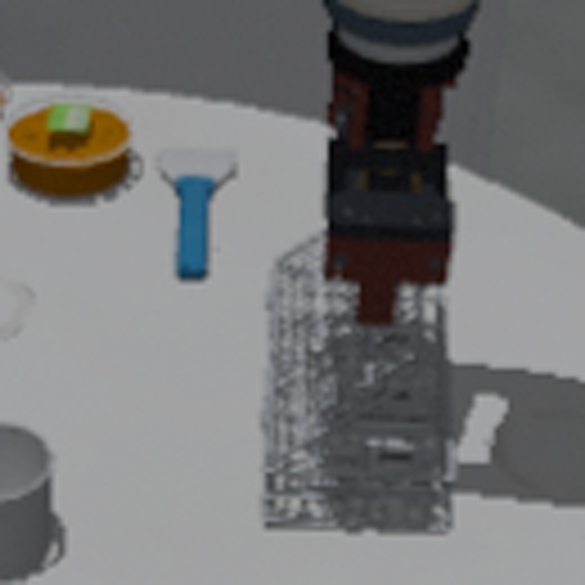

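The lid is following down. Next I'll finish the arc and press.

```bash
python3 - <<'E'
from lid import *
for th in (.5,.35,.2,.1):
    go(*tip(th),v=.08);print(th,np.round(get_ft_force(),1))
t=tip(0)
r=go(t[0],t[1],.040,v=.03,until_force=8);print(r,get_tcp_pos()[2]-ZO,np.round(get_ft_force(),1))
go(t[0],t[1],.12,v=.15)
go(.45,.12,.27,v=.4)
print(get_time())
for n in("top","side"): cv2.imwrite(f"pics/{n}20.png",read_camera(n)[:,:,::-1])
cv2.imwrite("pics/s20.png",over("pics/side20.png","side",(115,240,110,130),4.5,[],""))
cv2.imwrite("pics/t20.png",over("pics/top20.png","top",(185,220,95,180),4.4,[(B,(-56,56,-105,105,0,46),(0,0,255))],""))
E
```

```text
0.5 [-0.4  0.2  0.2]
0.35 [-0.4 -0.7 -0.1]
0.2 [-0.1  0.2  0.5]
0.1 [0.1 0.2 0.7]
True 0.05072116055580447 [-0.7  0.6  8.8]
99.3667
```

View pics/s20.png

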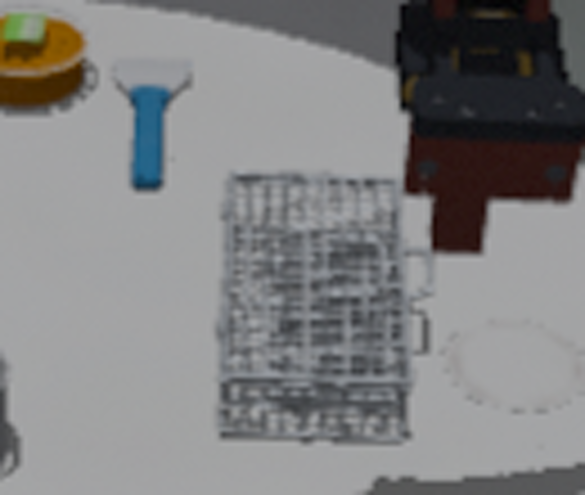

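View pics/t20.png

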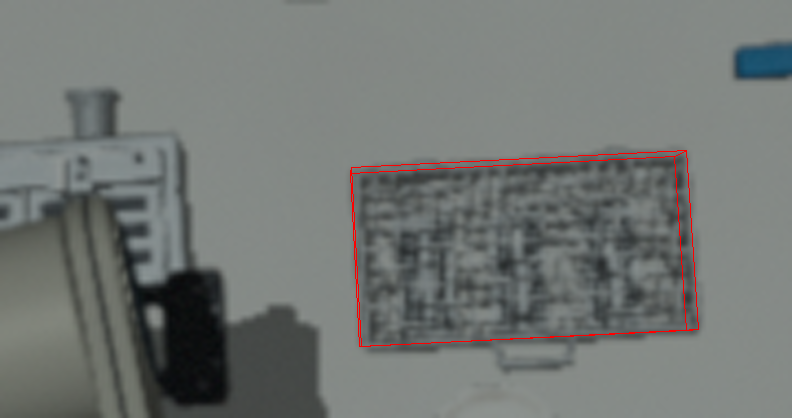

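The lid is shut: firm contact at tip z = 0.0507, and the loop shows at the front rim. Next is a clear look at the cover and box for the refit.

```bash
python3 - <<'E'
from h import *
go(.42,-.14,.27,v=.4)
for n in("top","side"): cv2.imwrite(f"pics/{n}21.png",read_camera(n)[:,:,::-1])
g=lambda k,n,b,f,o:cv2.imwrite(f"pics/{o}.png",over(f"pics/{n}21.png",n,b,f,[],""))
g(0,"top",(195,105,75,95),8,"t21c");g(0,"top",(205,180,75,95),8,"t21b")
g(0,"side",(295,235,110,90),5.4,"s21c");g(0,"side",(220,260,100,80),6,"s21b")
print(get_time())
E
```

```text
100.375
```

View pics/t21c.png

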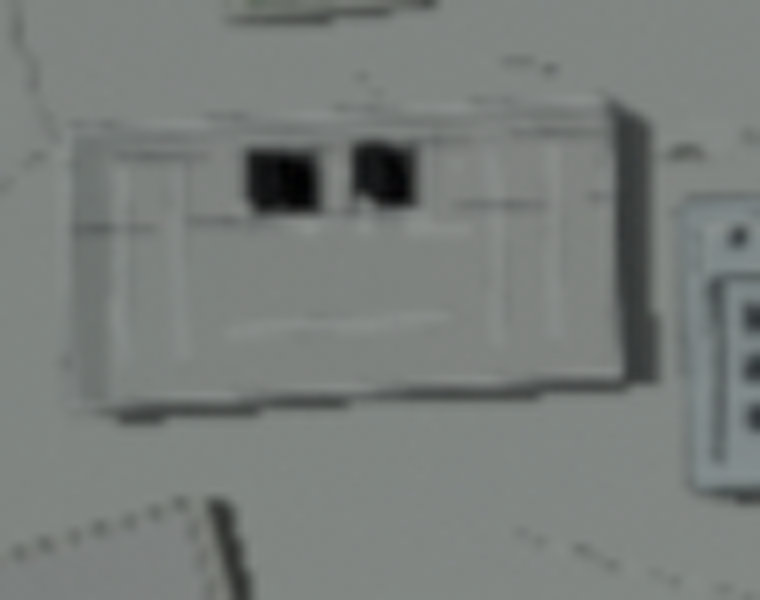

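View pics/t21b.png

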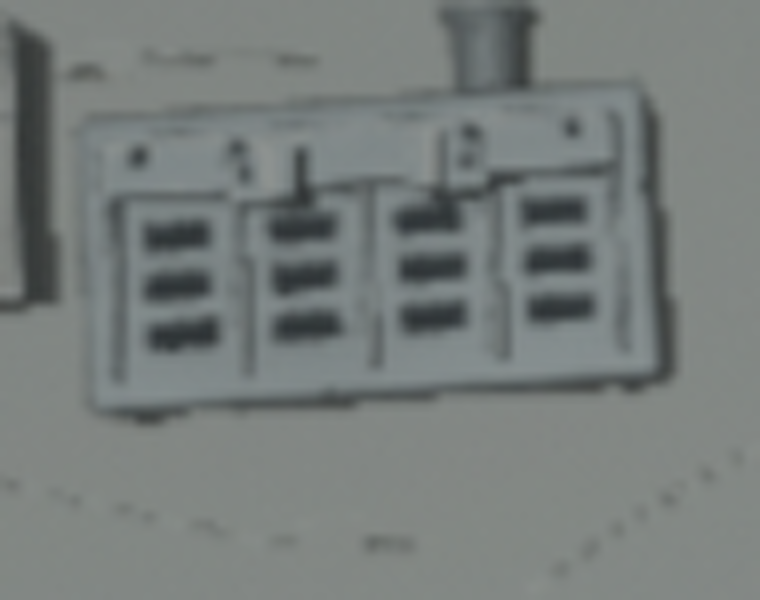

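View pics/s21c.png

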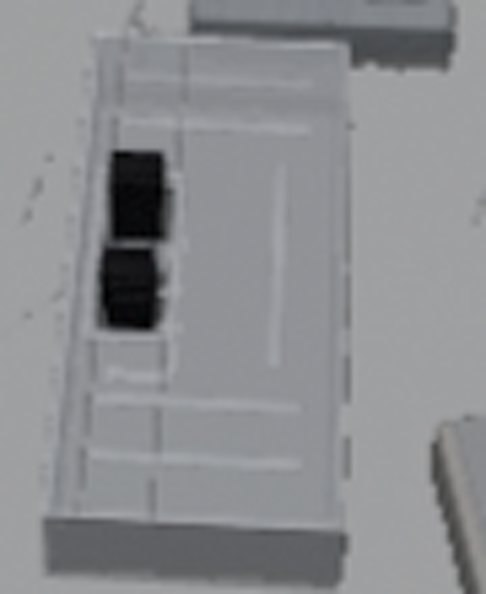

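View pics/s21b.png

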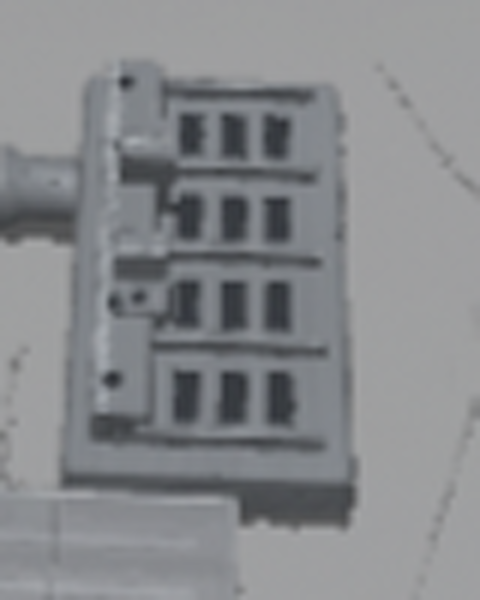

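```bash
cat > fit21.py <<'E'
from h import *
mm=lambda *a:np.array(a)/1000
def P(n,o,f):
    return lambda u,v:(n,np.array([o[1]+u/f-.5+.5/f,o[0]+v/f-.5+.5/f]))
T=P("top",(205,180),8);S=P("side",(220,260),6)
obs=[(*T(85,120),mm(52,100,32)),(*T(640,88),mm(52,-100,32)),(*T(660,378),mm(-52,-100,32)),(*T(95,408),mm(-52,100,32)),
(*S(355,487),mm(-52,100,32)),(*S(65,478),mm(52,100,32)),(*S(336,85),mm(-52,-100,32)),(*S(88,75),mm(52,-100,32))]
sl=[(*T(178,285),66),(*T(305,275),22),(*T(433,268),-22),(*T(558,260),-66),(*S(233,137),-66),(*S(233,218),-22),(*S(233,305),22),(*S(233,398),66)]
def f(p): return np.concatenate([proj(n,toW(p[:3],l))[0]-uv for n,uv,l in obs]+[proj(n,toW(p[:3],[p[3],y/1000,.032]))[0]-uv for n,uv,y in sl])
r=least_squares(f,[.529,.167,.06,-.01],loss="soft_l1");print("box",r.x.round(4));print(f(r.x).reshape(-1,2).round(1).tolist());box=r.x[:3]
T=P("top",(195,105),8);S=P("side",(295,235),5.4)
obs=[(*T(70,126),mm(49,96,45)),(*T(610,100),mm(49,-96,45)),(*T(625,382),mm(-49,-96,45)),(*T(80,408),mm(-49,96,45)),
(*T(247,150),mm(36,25,73)),(*T(250,212),mm(16,25,73)),
(*S(97,38),mm(49,-96,45)),(*S(348,45),mm(-49,-96,45)),(*S(345,528),mm(-49,96,45)),(*S(47,518),mm(49,96,45)),(*S(340,585),mm(-49,96,0)),(*S(45,572),mm(49,96,0)),(*S(112,152),mm(36,-25,73)),(*S(165,155),mm(16,-25,73))]
p,e=fit(obs,[.553,.385,.05]);print("cover",p.round(4));print(e.round(1).tolist());print("tabs",toW(p,[.026,0,0]).round(4),"box tabs",toW(box,[.026,0,0]).round(4))
E
python3 fit21.py
```

```text
box [ 0.5281  0.1695  0.0602 -0.0083]
[[-1.3, -0.2], [0.7, -1.1], [0.5, -0.2], [-0.7, 1.0], [0.3, -0.5], [-0.5, -1.1], [1.0, -0.2], [-0.1, -0.2], [0.3, -0.2], [0.2, -0.0], [-0.0, -0.2], [0.1, -0.3], [0.2, 0.4], [0.2, 0.6], [0.1, 0.6], [0.0, 0.7]]
cover [0.5546 0.3844 0.0548]
[[-0.7, 0.5], [0.6, -0.6], [0.3, -0.6], [-0.9, 0.5], [-0.1, -0.4], [-0.2, -0.9], [-0.3, -1.5], [0.5, -0.6], [0.2, 0.5], [-0.7, -0.5], [-0.0, 1.7], [0.6, 1.3], [0.1, -0.8], [0.7, -0.9]]
tabs [[0.5805 0.3858 0.    ]] box tabs [[0.5541 0.171  0.    ]]
```

```bash
python3 - <<'E'
from pick import *
c=(.5805,.386)
command_gripper(.85)
go(.45,.0,.27,v=.4)
hop(*c,.17,.0548)
print(go(*c,.0495,v=.08,until_force=6))
command_gripper(0);print(w())
go(*c,.07,v=.05);print(w(),np.round(get_ft_force(),1))
go(*c,.19,v=.12);print(w())
d=(.5541,.1705)
movel([*d,.19+ZO],frame=quat(.060),v=.12);print(w())
go(*d,.14,v=.1);print(w(),get_time())
cv2.imwrite("pics/side22.png",read_camera("side")[:,:,::-1])
cv2.imwrite("pics/s22.png",over("pics/side22.png","side",(170,235,150,110),4,[],""))
E
```

```text
False
34.4
34.3 [-0.7  0.2 -2.6]
34.9
34.3
34.4 110.3333
```

View pics/s22.png

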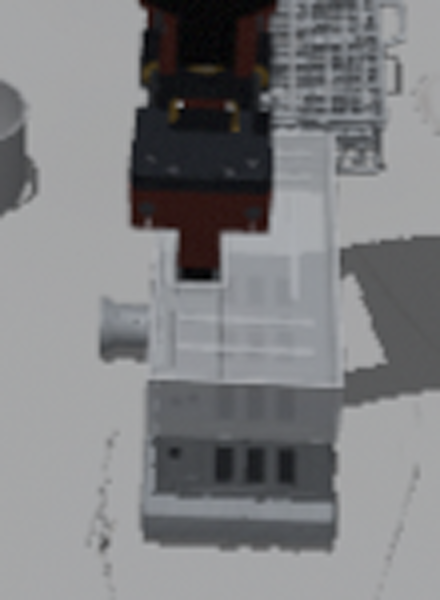

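The cover is held level above the box and lined up. Its near face spans columns 148–340, against 145–337 for the box. Going down slowly.

```bash
python3 - <<'E'
from pick import *
d=(.5541,.1705)
go(*d,.123,v=.08)
r=go(*d,.078,v=.025,until_force=5);print(r,get_tcp_pos()[2]-ZO,np.round(get_tcp_pos(),4),w(),np.round(get_ft_force(),1),get_time())
E
```

```text
True 0.08221570913180833 [0.5541 0.1705 0.0532] 34.2 [-0.7 -0.5  4.7] 112.2
```

```bash
python3 - <<'E'
from pick import *
d=(.5541,.1705)
r=go(*d,.079,v=.01,until_force=6);print(r,get_tcp_pos()[2]-ZO,np.round(get_ft_force(),1),w())
command_gripper(.75);print(w(),np.round(get_ft_force(),1))
go(*d,.16,v=.1);go(.42,-.14,.27,v=.4)
for n in("top","side"): cv2.imwrite(f"pics/{n}23.png",read_camera(n)[:,:,::-1])
p=[.5281,.1695,.0602]
it=[(p,(-49,49,-96,96,32,77),(0,0,255)),(p,(16,36,19,25,81,105),(0,255,255)),(p,(16,36,-25,-19,81,105),(0,255,255))]
cv2.imwrite("pics/t23.png",over("pics/top23.png","top",(195,180,75,95),8,[],""))
cv2.imwrite("pics/s23.png",over("pics/side23.png","side",(205,250,110,90),5,[],""))
cv2.imwrite("pics/s23o.png",over("pics/side23.png","side",(205,250,110,90),5,it,""))
print(get_time())
E
```

```text
True 0.08220628929495126 [-1.5 -0.1  7.5] 34.4
66.2 [0.2 0.4 0. ]
115.1667
```

View pics/t23.png

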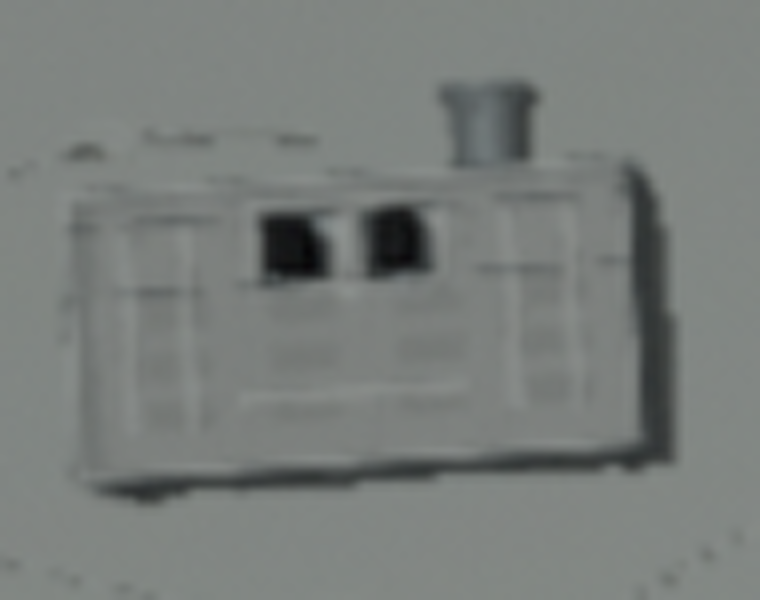

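View pics/s23.png

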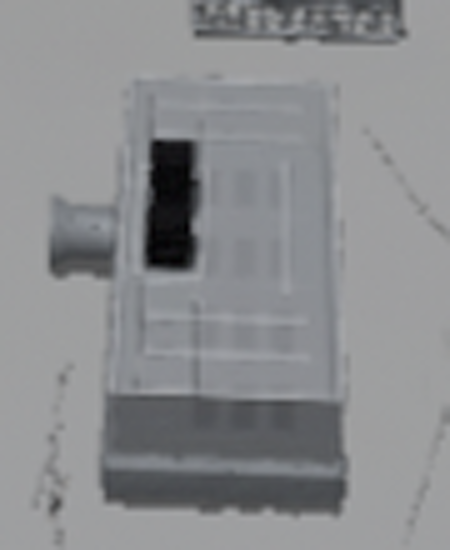

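View pics/s23o.png

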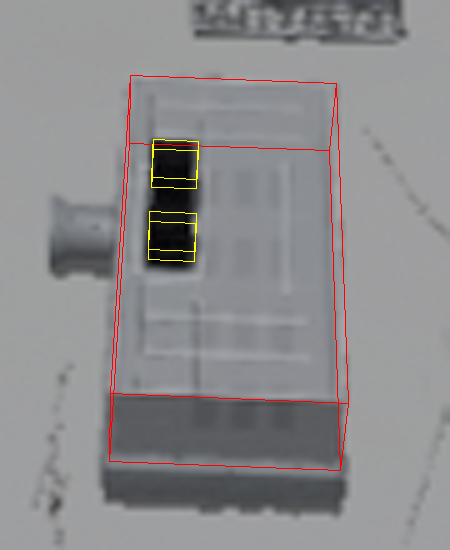

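The cover and tabs match the opening pictures to the pixel: tabs at (265–328, 212–278) and (370–432, 205–275) in the top crop. I'll check the whole scene before handing in.

```bash
python3 - <<'E'
from h import *
go(.42,.0,.35,v=.4)
snap("top","t24",(130,110,170,360),2.2);snap("side","s24",(110,200,280,170),2.1);print(get_time())
E
```

```text
115.8167
```

View pics/t24.png

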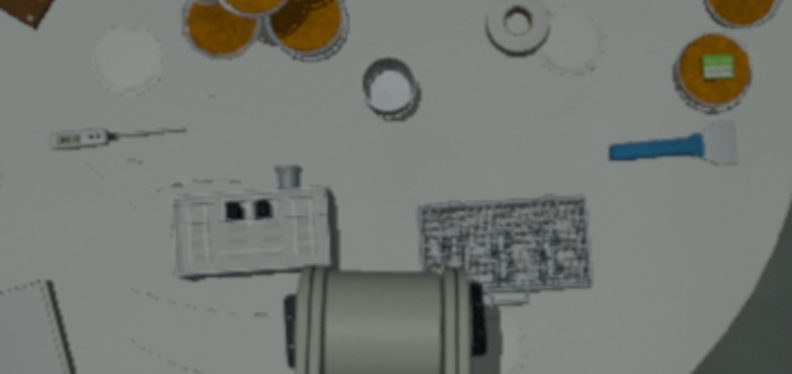

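View pics/s24.png

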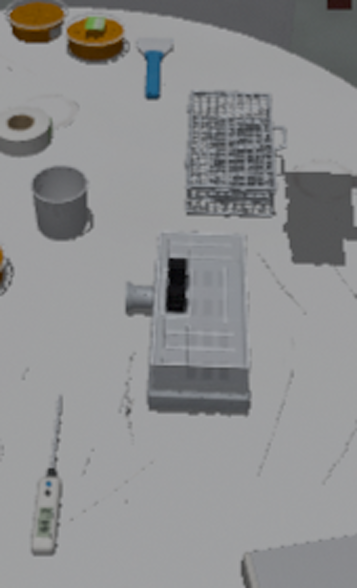

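The cover is home, the lid is shut on the upright basket, and the thermometer, beaker and scraper haven't moved. The arm is clear, so I'll hand in.

```bash
python3 - <<'E'
from station import *
wait(.3);job_done();print(get_time())
E
```

```text
the job is handed in; nothing more can be done
the job is handed in; nothing more can be done
```

The cleaning job is done and was handed in at about 116 s of the 210 s allowed. No verdict is reported, so success rests on my own checks below.

**What I did**
- **Cover:** I pinched the tabs, lifted the cover off and set it down on the left.
- **Cassettes:** I slid out and lifted cassettes 1, 3 and 4 and put them in the basket. Cassette 2 was absent; its channel was empty.
- **Closing up:** I pushed the lid shut and clipped the cover back onto the empty box.

**Last checks**
- **Lid:** It met firm contact at 0.051 m, which is the shut height. The pictures show it flat.
- **Cover:** It seated at about 33 mm against 32 mm nominal. The cover and both sprung-out tabs match the opening pictures to about a pixel.
- **Basket and bystanders:** The basket stands flat, and I saw no knock to it. The scraper, beaker and thermometer look unmoved in the pictures.

**What went wrong or disagreed**
- **Tool height:** The tip sat 29 mm higher than the TCP reading, so the first pinch closed above the tabs. I measured the offset on the bare table and corrected for it.
- **Grip slackened:** The cover fell back onto the box, tilted, after the first lift. I measured its new pose and gripped it again.
- **Early release:** The last cassette was let go about 30 mm too high on a false force trigger, but it lay flat in the basket.

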